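# Clear the harness bench: nest the terminal pots and set the tally

### The job

The terminal pots on the wiring bench are done with: stack the whole set away on the round rubber mat, every pot that is there nested upright inside the next larger one, fully down, with all of them within the mat. Only when they are all nested, turn the tally dial so that its pointer stands at the mark for the number of pots in the nest (the long mark is 0, then count clockwise). Leave the plug housing, the foam tray and the inspection pointer where they are.

Things in the scene. Friction and masses are not known exactly. Their poses are not given: they have to be found in the camera images.
- pot1_mid (a point): the largest of up to six plain round white plastic pots (may be absent today): open top, 70 mm outside diameter at the rim and 3 mm less at the foot, 40 mm tall, wall 2 mm, bottom 3 mm thick, about 42 g, standing open side up. The point lies on its axis half-way up (20 mm above its underside); z points up out of the mouth.
- pot2_mid (a point): the second largest of up to six plain round white plastic pots: open top, 61 mm outside diameter at the rim and 3 mm less at the foot, 44 mm tall, wall 2 mm, bottom 3 mm thick, about 37 g, standing open side up. The point lies on its axis half-way up (22 mm above its underside); z points up out of the mouth.
- pot3_mid (a point): the third largest of up to six plain round white plastic pots (may be absent today): open top, 52 mm outside diameter at the rim and 3 mm less at the foot, 48 mm tall, wall 2 mm, bottom 3 mm thick, about 31 g, standing open side up. The point lies on its axis half-way up (24 mm above its underside); z points up out of the mouth.
- pot4_mid (a point): the third smallest of up to six plain round white plastic pots: open top, 43 mm outside diameter at the rim and 3 mm less at the foot, 52 mm tall, wall 2 mm, bottom 3 mm thick, about 26 g, standing open side up. The point lies on its axis half-way up (26 mm above its underside); z points up out of the mouth.
- pot5_mid (a point): the second smallest of up to six plain round white plastic pots (may be absent today): open top, 34 mm outside diameter at the rim and 3 mm less at the foot, 56 mm tall, wall 2 mm, bottom 3 mm thick, about 20 g, standing open side up. The point lies on its axis half-way up (28 mm above its underside); z points up out of the mouth.
- pot6_mid (a point): the smallest of up to six plain round white plastic pots: open top, 25 mm outside diameter at the rim and 3 mm less at the foot, 60 mm tall, wall 2 mm, bottom 3 mm thick, about 15 g, standing open side up. The point lies on its axis half-way up (30 mm above its underside); z points up out of the mouth.
- mat_top (a point): centre of the top face of the round black rubber stacking mat, 120 mm across and 4 mm thick, fixed to the bench. On it the pots nest: each fits loosely (2.5 mm all round) in the next larger one and stands on that one's 3 mm bottom, its rim then 7 mm proud of the larger rim; the set still nests, with more play, if some are absent.
- tally: housing of the tally dial: a fixed grey box 116 x 116 x 30 mm, origin at the centre of its underside, carrying the black dial. Nine white marks 30 degrees apart stand round the dial on its top: the longest, towards the housing's own +x, is 0, then 1, 2 .. 8 clockwise seen from above.
- dial (a joint): angle of the dial in rad: 0 when the white pointer line is at the long 0 mark, growing clockwise seen from above by 0.5236 (30 degrees) a mark, stops at 0 and at 4.19 (mark 8). Turns with light friction (0.04 N m), without springs or notches, and stays where it is left.
- dial_grip (a point): grip point on the dial's axis, 58 mm above the bench, on the upright bar of the dial: 50 mm long, 14 mm thick, its top 68 mm above the bench, standing on a round skirt 52 mm across whose top is 38 mm above the bench. The point's x runs along the bar to the end with the white pointer line; z up.
- connector: bystander: white plug housing 62 x 36 x 26 mm, loose on the bench; origin under its centre, long side along its x.
- tray: bystander: shallow blue tray 80 x 150 x 28 mm with grey foam, loose; origin under its centre, long side along its y.
- pointer: bystander: steel inspection pointer with a white hand at its +y end, about 290 mm long, 22 mm high, lying along its y; origin under its middle.
Mind the look-alikes: they are no part of the job. Leave any brown or turquoise look-alike of the part that bears pot3_mid alone. Leave any yellow look-alike of the part that bears mat_top alone.

How it is judged:
By the outcome, as a careful person would: the job done as asked, in the order asked, and still so for the second after the job is handed in, with the robot touching nothing.
Of pot1, pot3, pot5 only 1 to 3 are there at a start; the rules pass over those that are not, and their reading is None.
At some moment in a run one of pot1, pot2, pot3, pot4 may be knocked a few centimetres aside while the robot is not near it.
It also fails if it takes over 210 s, if anything falls off the work surface, if the arm or the gripper's body presses on something with over 40 N, if the wrist force passes 120 N, or if a joint passes its speed limit or range.

### The arm

A 6-joint arm with a two-finger parallel gripper is mounted at the origin on the work surface. World frame = base frame: x ahead of the robot, y to its left, z up, the work surface at z = 0. Lengths are in m, angles in rad, forces in N, time in s.
With the tool pointing down it reaches from about 0.275 to 0.75 m from the base axis. Payload 10.2 kg.
Tool frame: the origin (TCP) lies at the very end of the fingers, on their centre line; the grasp point (between the pads) lies 19 mm behind it; z points along the fingers, y is the line along which they close (so a half turn about z gives the same grasp; the last joint's range is limited). The gripper opens to 88 mm and grips with 3 to 60 N. Pads are 18 mm wide; open, the fingers measure 123 mm over their backs; the gripper's body (75 mm by 187 mm) begins 45 mm behind the grasp point.
Start: joints at [1.048, 0.313, 1.498, -0, 1.331, -0.223], TCP at [0.155, 0.502, 0.239] pointing down, gripper open.
Joint ranges: [-2.94, 2.94], [-0.97, 2.17], [0.19, 2.56], [-1.23, 4.37], [0.02, 3.11], [-2.88, 2.88]. Speed limits (rad/s): [2.39, 2.39, 3.01, 3.14, 3.14, 3.14].

### API

Orientations are given as a unit quaternion [w, x, y, z].
In Python, from bench import * gives the robot as it stands.
- The arm moves only by the tool jog_arm, never from a script. Its argument "deltas" is a list of rows, each an object with "translation": the shift along the world's x, y, z normalised to -1 to 1, where 1 is 0.025 m, a list of three; "twist": the turn, a rotation vector about the world's x, y, z normalised to -1 to 1, where 1 is 6 degrees, a list of three; "claw": the opening, from 0 (shut) to 1 (fully open). A call has 1 to 5 rows; each row shifts and turns the commanded pose from where the row before left it; what a row does not reach is not made up. A row lasts 1/12 s, in which the tool goes at most 41.7 mm and 7.16 degrees, less where a joint would pass 70% of its speed; a pose out of reach is approached as far as the arm can. A call with a number of a shift or a turn outside -1 to 1 is refused whole. A call with a gripper value outside its range is refused whole. The fingers move at their own pace and stop on an object; "newtons" is the grip in N (left out, the last holds). Time passes only in rows, so rows that do not move let the fingers close. It gives the time, the measured TCP pose, the force, the opening and the grip force at its end, in the units of the state.
- state(): the state, without advancing time (a new reading comes with each control period).
- get_image(name): name is "side" or "top" or "wrist"; returns a dict with "frame" (420x560x3 uint8, red, green, blue), "intrinsics" (3x3 intrinsics, pixels), "position" and "rotation" of the camera in the world. Camera axes: x right, y up, looking along -z (the intrinsics and any distortion apply to the point x, -y, -z); pixel columns grow to the right and rows downward; lengths in m; the calibration is good to about 2 mm. A picture is of the moment at which its call begins. There is no depth.
- job_done(): hands the job in; it is judged then, once.
The state is a dict: "time_s": time; "q": joint angles; "joint_vel": joint speeds; "tau": joint torques, N m; "ee_pos": TCP position; "eef_rot": TCP orientation; "ft_force": force on the tool from outside, world axes, zero at the start; "moment": the same for the moment, N m; "finger_gap": finger opening in m; "gripper_force": force on a finger pad.
Only numpy, scipy, OpenCV 4.12 (cv2) and the standard library are available. Lean on these libraries where they do the work, as an engineer would, in place of code of your own. Each camera call takes 0.05 s, during which the arm holds its last target. There are 200 camera calls.

## Working session

There is one attempt and no reset: what is moved stays moved. The work goes in short steps, Python scripts to look and compute and a tool call to move; the robot and the scene stay as the last step left them, time stands still between calls to the robot, and variables do not carry over. Pictures are saved under pics/ and viewed, at most 14 in all, crops included, and the job is handed in when it is done.

Besides the shell and the picture viewer there is one more tool, called after "Request:" as a command line: name --argument value ..., lists and objects as JSON in quotes. jog_arm: Moves the arm, as the interface text tells. Scaled input: -1 to 1 covers 0.025 m each way for a shift and 6 degrees each way for a turn. Its arguments: {"type":"object","properties":{"deltas":{"type":"array"},"newtons":{"type":"number"}},"required":["deltas"]}

```bash
mkdir -p pics; ls; cat > h.py <<'E'
from bench import *
import numpy as np, cv2
def snap(n,fn=None):
    d=get_image(n)
    if fn: cv2.imwrite('pics/'+fn,cv2.cvtColor(d['frame'],cv2.COLOR_RGB2BGR))
    return d
def ray(d,u,v,z):
    K=np.array(d['intrinsics']);R=np.array(d['rotation']);p=np.array(d['position'])
    if R.ndim==1:
        from scipy.spatial.transform import Rotation as T
        R=T.from_quat(R[[1,2,3,0]]).as_matrix()
    c=np.linalg.solve(K,[u,v,1.]);w=R@(c*[1,-1,-1])
    return p+w*(z-p[2])/w[2]
def proj(d,P):
    K=np.array(d['intrinsics']);R=np.array(d['rotation']);p=np.array(d['position'])
    if R.ndim==1:
        from scipy.spatial.transform import Rotation as T
        R=T.from_quat(R[[1,2,3,0]]).as_matrix()
    c=(R.T@(np.array(P)-p))*[1,-1,-1];q=K@c
    return q[:2]/q[2]
E
python3 - <<'E'
from h import *
s=state();print(s)
for n in('top','side'):
    d=snap(n,n+'0.png');print(n,{k:v for k,v in d.items() if k!='frame'})
E
```

```text
pics
{'time_s': 0.0, 'q': array([ 1.04759103e+00,  3.13445486e-01,  1.49839999e+00, -3.10823472e-05,
        1.33099352e+00, -2.23394391e-01]), 'joint_vel': array([ 4.03849679e-05, -6.37701835e-04,  2.44173411e-04,  1.16658189e-03,
        3.35054036e-05,  2.99178920e-04]), 'tau': array([ 2.30166215e-04, -4.02218735e+01, -2.52264708e+01,  6.94042468e-02,
        3.54357075e-02, -1.17038162e-04]), 'ee_pos': array([0.15494946, 0.50136806, 0.23817734]), 'eef_rot': array([-2.13210594e-04,  1.49340956e-01,  9.88785563e-01, -5.85759768e-04]), 'ft_force': array([-0.02580744,  0.76615986, -0.06671867]), 'moment': array([ 0.04565862, -0.03463936,  0.01591742]), 'gripper_force': 0.0, 'finger_gap': 0.08797863763973181}
top {'intrinsics': array([[519.8645487 ,   0.        , 274.96865016],
       [  0.        , 519.8645487 , 212.71455393],
       [  0.        ,   0.        ,   1.        ]]), 'position': array([0.34247891, 0.00883438, 1.32959251]), 'rotation': array([ 0.70701688,  0.06209071, -0.05984633, -0.70191901])}
side {'intrinsics': array([[512.44207486,   0.        , 276.37999826],
       [  0.        , 512.44207486, 210.30681166],
       [  0.        ,   0.        ,   1.        ]]), 'position': array([ 0.40721786, -0.60502136,  0.78759241]), 'rotation': array([ 0.92808496,  0.34967908, -0.04423029, -0.12011053])}
```

View pics/top0.png

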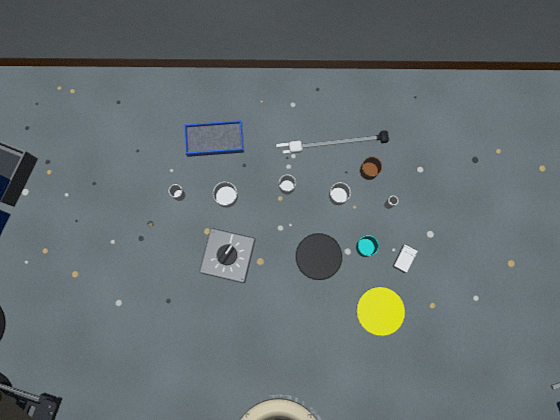

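View pics/side0.png

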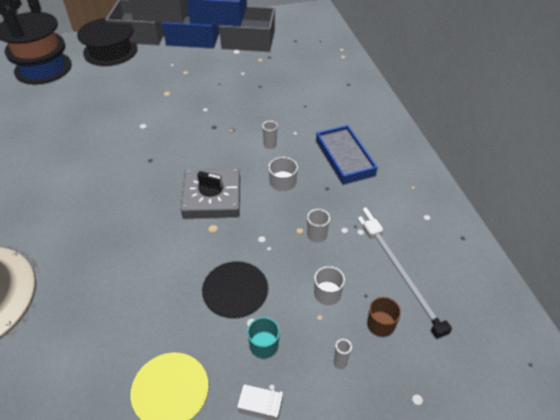

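```bash
cat > m.py <<'E'
from h import *
P=[(70,40),(61,44),(52,48),(43,52),(34,56),(25,60)]
def rim(d,u,v,r=24,S=8,thr=25):
    """outer contour of bright/different-from-bench blob near (u,v)"""
    f=d['frame'].astype(float);u0,v0=int(u-r),int(v-r)
    c=f[v0:v0+2*r,u0:u0+2*r]
    c=cv2.resize(c,None,fx=S,fy=S,interpolation=cv2.INTER_CUBIC)
    return c,u0,v0,S
E
python3 - <<'E'
from m import *
d=snap('top');f=d['frame'];side=snap('side')
tiles=[]
for u,v in [(176,191),(225,194),(287,184),(340,193),(392,201)]:
    c,u0,v0,S=rim(d,u,v); 
    g=c.min(2);m=(g>165).astype(np.uint8)
    n,l,st,ce=cv2.connectedComponentsWithStats(m)
    i=1+np.argmax(st[1:,4]);cs,_=cv2.findContours((l==i).astype(np.uint8),0,2)
    h=cv2.convexHull(max(cs,key=len))
    e=cv2.fitEllipse(h)
    cu,cv_=(e[0][0]+.5)/S-.5+u0,(e[0][1]+.5)/S-.5+v0
    D=np.mean(e[1])/S
    dia=D/519.86*(1.3296-.05)*1000
    print((u,v),round(cu,1),round(cv_,1),'dia',round(dia,1),np.array(e[1])/S,ray(d,cu,cv_,.05).round(4))
    tiles.append(cv2.resize(c.clip(0,255).astype(np.uint8),(250,250)))
tiles.append(cv2.resize(f[220:290,192:262],(250,250),interpolation=2))
cv2.imwrite('pics/t1.png',cv2.cvtColor(np.vstack([np.hstack(tiles[:3]),np.hstack(tiles[3:])]),4))
E
```

```text
(176, 191) 176.9 193.2 dia 19.6 [ 5.57697439 10.32235909] [0.6136 0.2608 0.05  ]
(225, 194) 225.4 195.4 dia 49.0 [17.6788311 22.1184597] [0.609  0.1387 0.05  ]
(287, 184) 286.4 185.3 dia 30.6 [10.26950455 14.55524731] [ 0.6361 -0.0145  0.05  ]
(340, 193) 338.4 194.6 dia 38.9 [13.91270447 17.68400764] [ 0.613  -0.1454  0.05  ]
(392, 201) 392.9 200.4 dia 23.0 [ 8.51515007 10.2016964 ] [ 0.5991 -0.2817  0.05  ]
```

View pics/t1.png

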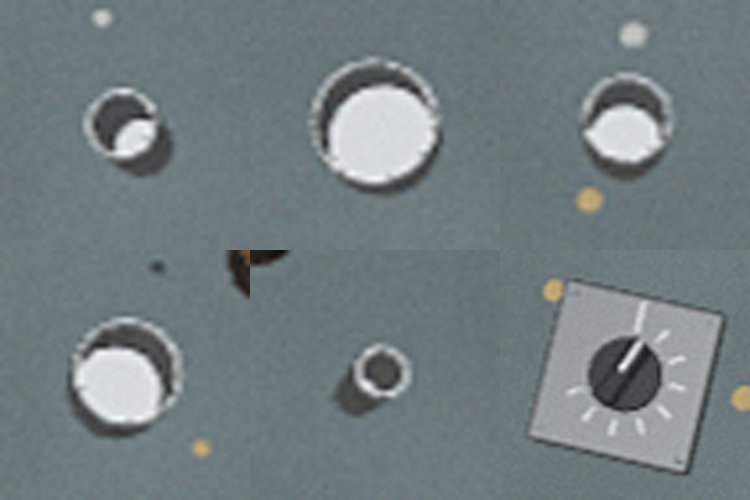

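White pots from the top view, by rim diameter: pot5 at (175,191), pot2 at (225,194), pot4 at (287,183), pot3 at (340,193) and pot6 at (393,200). That makes 5, and pot1 is absent. The look-alikes to leave alone are the brown pot (371,168), the turquoise pot (367,245) and the yellow mat (381,311). The mat I want is the black one at (319,256). The dial is at (228,255), with its pointer just clockwise of 0.

```bash
python3 - <<'E'
from m import *
d=snap('top')
for n,u,v,z in [(5,175.4,191,.056),(2,225.2,193.6,.044),(4,287.4,182.7,.052),(3,340.3,192.7,.048),(6,393.3,200.2,.06)]:
    print(n,ray(d,u,v,z).round(4))
m=(d['frame'].max(2)<70).astype(np.uint8)
n,l,st,ce=cv2.connectedComponentsWithStats(m)
for i in range(1,n):
    if st[i,4]>150: print(st[i],ce[i].round(1),ray(d,*ce[i],.004).round(4),ray(d,*ce[i],.038).round(4))
E
```

```text
5 [0.6181 0.2637 0.056 ]
2 [0.6148 0.1399 0.044 ]
4 [ 0.6423 -0.017   0.052 ]
3 [ 0.6183 -0.1504  0.048 ]
6 [ 0.5975 -0.2805  0.06  ]
[   0   57  560   13 4561] [280.8  63.4] [0.9868 0.0011 0.004 ] [0.9703 0.0013 0.038 ]
[  0 152  37  55 922] [ 16.6 180.2] [0.6555 0.6917 0.004 ] [0.6474 0.6742 0.038 ]
[296 233  46  47 630] [324.3 256.3] [ 0.4617 -0.1127  0.004 ] [ 0.4586 -0.1096  0.038 ]
[   0  388   62   32 1395] [ 27.1 406.3] [0.0912 0.6136 0.004 ] [0.0977 0.5981 0.038 ]
```

Request:
jog_arm --deltas '[{"translation":[1,-0.8,0],"twist":[0,0,0.5],"claw":1},{"translation":[1,-0.8,0],"twist":[0,0,0.5],"claw":1},{"translation":[1,-0.8,0],"twist":[0,0,0.5],"claw":1},{"translation":[1,-0.8,0],"twist":[0,0,0.5],"claw":1},{"translation":[1,-0.8,0],"twist":[0,0,0.5],"claw":1}]'

```text
time_s: 0.67
ee_pos: [0.281, 0.4005, 0.2387]
eef_rot: [-0.0, 0.018, 1.0, -0.0]
ft_force: [0.4, 0.7, -0.5]
finger_gap: 0.0884
gripper_force: 0.0
```

Request:
jog_arm --deltas '[{"translation":[1,-0.8,0],"twist":[0,0,0.5],"claw":1},{"translation":[1,-0.8,0],"twist":[0,0,0],"claw":1},{"translation":[1,-0.8,0],"twist":[0,0,0],"claw":1},{"translation":[1,-0.8,0],"twist":[0,0,0],"claw":1},{"translation":[1,-0.8,0],"twist":[0,0,0],"claw":1}]'

```text
time_s: 1.08
ee_pos: [0.4061, 0.3004, 0.2387]
eef_rot: [-0.0, -0.007, 1.0, -0.0]
ft_force: [-0.6, 0.6, -0.4]
finger_gap: 0.0884
gripper_force: 0.0
```

Request:
jog_arm --deltas '[{"translation":[1,-0.8,0],"twist":[0,0,0],"claw":1},{"translation":[1,-0.8,0],"twist":[0,0,0],"claw":1},{"translation":[1,-0.8,0],"twist":[0,0,0],"claw":1},{"translation":[1,-0.8,0],"twist":[0,0,0],"claw":1},{"translation":[1,-0.8,0],"twist":[0,0,0],"claw":1}]'

```text
time_s: 1.5
ee_pos: [0.5311, 0.2004, 0.2386]
eef_rot: [-0.0, -0.007, 1.0, 0.0]
ft_force: [-0.0, -0.0, 0.1]
finger_gap: 0.0881
gripper_force: 0.0
```

Request:
jog_arm --deltas '[{"translation":[0.84,-0.6,-0.4],"twist":[0,0,0],"claw":1},{"translation":[0.84,-0.6,-0.4],"twist":[0,0,0],"claw":1},{"translation":[0.84,-0.6,-0.4],"twist":[0,0,0],"claw":1},{"translation":[0.84,-0.6,-0.4],"twist":[0,0,0],"claw":1},{"translation":[0,0,0],"twist":[0,0,0],"claw":1}]'

```text
time_s: 1.92
ee_pos: [0.6158, 0.1385, 0.1956]
eef_rot: [-0.002, -0.006, 1.0, -0.0]
ft_force: [-0.7, -0.6, 0.1]
finger_gap: 0.0882
gripper_force: 0.0
```

```bash
python3 - <<'E'
from m import *
d=snap('wrist','w1.png');print({k:v for k,v in d.items() if k!='frame'});print(state()['ee_pos'],ray(d,280,210,.04))
t=d['frame'];print(proj(d,[.6148,.1399,.044]))
t=snap('top');print('mat',ray(t,318.7,256,.004))
E
```

```text
{'intrinsics': array([[344.32913941,   0.        , 272.37743264],
       [  0.        , 344.32913941, 211.37703551],
       [  0.        ,   0.        ,   1.        ]]), 'position': array([0.53639987, 0.1380614 , 0.34183209]), 'rotation': array([ 0.69474697, -0.10970232, -0.11007   ,  0.70226536])}
[0.6146626  0.1400929  0.19680044] [0.63236432 0.14574551 0.04      ]
[273.88659988 192.55001759]
mat [ 0.46234763 -0.09845666  0.004     ]
```

View pics/w1.png

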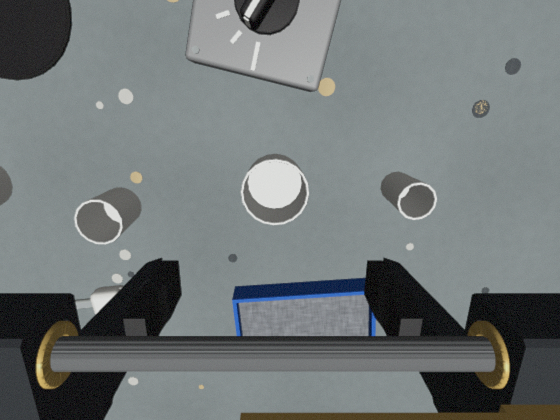

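The wrist view shows pot2's rim centred near (275,191), where it was predicted. Pot4 is at (100,221), pot5 at (417,201), the tray is under the fingers and the dial is at the top. Next I descend on pot2.

```bash
cat >> m.py <<'E'
A={2:(.6148,.1399),3:(.6183,-.1504),4:(.6423,-.017),5:(.6181,.2637),6:(.5975,-.2805)}
def loc(d,n,xy=None,thr=200,zb=0.,show=True):
    D,H=P[n-1];z=H/1000+zb;xy=xy or A[n]
    u,v=proj(d,[*xy,z]);f=d['frame'].min(2)
    rp=abs(proj(d,[xy[0],xy[1]+D/2000,z])-[u,v]).max()
    R=int(rp*1.9+4)
    m=np.zeros_like(f);cv2.circle(m,(int(u),int(v)),R,255,-1)
    b=((f>thr)&(m>0)).astype(np.uint8)
    k,l,st,ce=cv2.connectedComponentsWithStats(b,connectivity=8)
    b=np.isin(l,[i for i in range(1,k) if st[i,4]>.04*rp*rp+4]).astype(np.uint8)
    e=cv2.fitEllipse(cv2.convexHull(cv2.findNonZero(b)))
    w=ray(d,*e[0],z)
    print(n,'px',np.round(e[0],1),'axes',np.round(e[1],1),'expect',round(2*rp,1),'world',w.round(4),'tool delta/25mm',((w-state()['ee_pos'])[:2]/.025).round(2))
    return w
E
python3 - <<'E'
from m import *
d=snap('wrist')
for n in(2,4,5): loc(d,n)
print(state()['ee_pos'])
E
```

```text
2 px [271.3 192.7] axes [64.1 66.4] expect 67.7 world [0.6141 0.1404 0.044 ] tool delta/25mm [ 0.01 -0.06]
4 px [ 96.2 222.1] axes [41.2 48.9] expect 47.8 world [ 0.6413 -0.017   0.052 ] tool delta/25mm [ 1.1  -6.36]
5 px [412.3 202. ] axes [34.2 39.3] expect 38.9 world [0.6177 0.2633 0.056 ] tool delta/25mm [0.16 4.86]
[0.61376847 0.14185365 0.19869285]
```

Request:
jog_arm --deltas '[{"translation":[0,0,-1],"twist":[0,0,0],"claw":1},{"translation":[0,0,-1],"twist":[0,0,0],"claw":1},{"translation":[0,0,-1],"twist":[0,0,0],"claw":1},{"translation":[0,0,-1],"twist":[0,0,0],"claw":1},{"translation":[0,0,-1],"twist":[0,0,0],"claw":1}]'

```text
time_s: 2.48
ee_pos: [0.6136, 0.1427, 0.0737]
eef_rot: [0.001, -0.008, 1.0, 0.0]
ft_force: [0.5, -0.6, -0.7]
finger_gap: 0.0883
gripper_force: 0.0
```

Request:
jog_arm --deltas '[{"translation":[0,0,-0.8],"twist":[0,0,0],"claw":1},{"translation":[0,0,-0.8],"twist":[0,0,0],"claw":1},{"translation":[0,0,-0.8],"twist":[0,0,0],"claw":1},{"translation":[0,0,0],"twist":[0,0,0],"claw":1}]'

```text
time_s: 2.82
ee_pos: [0.6117, 0.1424, 0.0109]
eef_rot: [-0.003, -0.008, 1.0, -0.0]
ft_force: [-0.6, 0.2, -0.7]
finger_gap: 0.0881
gripper_force: 0.0
```

Request:
jog_arm --deltas '[{"translation":[0,0,0],"twist":[0,0,0],"claw":0.5},{"translation":[0,0,0],"twist":[0,0,0],"claw":0.5},{"translation":[0,0,0],"twist":[0,0,0],"claw":0.5},{"translation":[0,0,0],"twist":[0,0,0],"claw":0.5},{"translation":[0,0,0],"twist":[0,0,0],"claw":0.5}]' --newtons 8

```text
time_s: 3.23
ee_pos: [0.6146, 0.1417, 0.0149]
eef_rot: [0.001, -0.007, 1.0, 0.0]
ft_force: [-1.5, 0.2, 5.0]
finger_gap: 0.0597
gripper_force: 8.0
```

Request:
jog_arm --deltas '[{"translation":[0,0,1],"twist":[0,0,0],"claw":0.5},{"translation":[0,0,1],"twist":[0,0,0],"claw":0.5},{"translation":[0,0,1],"twist":[0,0,0],"claw":0.5},{"translation":[0,0,1],"twist":[0,0,0],"claw":0.5}]'

```text
time_s: 3.57
ee_pos: [0.6139, 0.1416, 0.1153]
eef_rot: [0.0, -0.007, 1.0, 0.0]
ft_force: [0.2, 0.9, -0.7]
finger_gap: 0.0597
gripper_force: 8.0
```

Request:
jog_arm --deltas '[{"translation":[-0.61,-0.96,0],"twist":[0,0,0],"claw":0.5},{"translation":[-0.61,-0.96,0],"twist":[0,0,0],"claw":0.5},{"translation":[-0.61,-0.96,0],"twist":[0,0,0],"claw":0.5},{"translation":[-0.61,-0.96,0],"twist":[0,0,0],"claw":0.5},{"translation":[-0.61,-0.96,0],"twist":[0,0,0],"claw":0.5}]'

```text
time_s: 3.98
ee_pos: [0.537, 0.0207, 0.1141]
eef_rot: [0.0, -0.007, 1.0, -0.0]
ft_force: [1.2, -0.7, 0.1]
finger_gap: 0.0597
gripper_force: 8.0
```

Request:
jog_arm --deltas '[{"translation":[-0.61,-0.96,0],"twist":[0,0,0],"claw":0.5},{"translation":[-0.61,-0.96,0],"twist":[0,0,0],"claw":0.5},{"translation":[-0.61,-0.96,0],"twist":[0,0,0],"claw":0.5},{"translation":[-0.61,-0.96,0],"twist":[0,0,0],"claw":0.5},{"translation":[-0.61,-0.96,0],"twist":[0,0,0],"claw":0.5}]'

```text
time_s: 4.4
ee_pos: [0.4607, -0.0994, 0.1142]
eef_rot: [0.0, -0.007, 1.0, -0.0]
ft_force: [0.8, 0.3, 0.3]
finger_gap: 0.0597
gripper_force: 8.0
```

Request:
jog_arm --deltas '[{"translation":[0,0,-0.9],"twist":[0,0,0],"claw":0.5},{"translation":[0,0,-0.9],"twist":[0,0,0],"claw":0.5},{"translation":[0,0,-0.9],"twist":[0,0,0],"claw":0.5},{"translation":[0,0,-0.5],"twist":[0,0,0],"claw":0.5},{"translation":[0,0,0],"twist":[0,0,0],"claw":0.5}]'

```text
time_s: 4.82
ee_pos: [0.4604, -0.098, 0.0319]
eef_rot: [-0.002, -0.007, 1.0, 0.001]
ft_force: [-0.2, 0.6, -0.9]
finger_gap: 0.0594
gripper_force: 8.0
```

```bash
python3 - <<'E'
from m import *
d=snap('wrist','w2.png');print(state()['ee_pos'],state()['ft_force'],proj(d,[.4623,-.0985,.004]))
E
```

```text
[ 0.46115001 -0.09826728  0.03335568] [ 0.83717951  0.17031014 -0.71985375] [270.99177876 254.61706338]
```

View pics/w2.png

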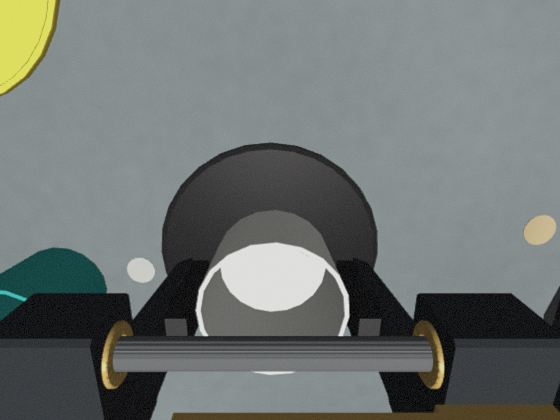

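The pot hangs over the mat, and the mat's centre is at about (271,254) as expected. I'll set it down.

Request:
jog_arm --deltas '[{"translation":[0,0,-0.3],"twist":[0,0,0],"claw":0.5},{"translation":[0,0,-0.26],"twist":[0,0,0],"claw":0.5},{"translation":[0,0,0],"twist":[0,0,0],"claw":0.5}]'

```text
time_s: 5.12
ee_pos: [0.4614, -0.0983, 0.0192]
eef_rot: [-0.0, -0.007, 1.0, 0.0]
ft_force: [-0.2, -0.0, -0.5]
finger_gap: 0.0594
gripper_force: 8.0
```

Request:
jog_arm --deltas '[{"translation":[0,0,0],"twist":[0,0,0],"claw":0.8},{"translation":[0,0,0],"twist":[0,0,0],"claw":0.85},{"translation":[0,0,0],"twist":[0,0,0],"claw":0.85}]'

```text
time_s: 5.37
ee_pos: [0.4618, -0.0985, 0.0201]
eef_rot: [0.0, -0.007, 1.0, -0.0]
ft_force: [0.1, 0.1, -0.5]
finger_gap: 0.0744
gripper_force: 0.0
```

Request:
jog_arm --deltas '[{"translation":[0,0,1],"twist":[0,0,0],"claw":0.85},{"translation":[0,0,1],"twist":[0,0,0],"claw":0.85},{"translation":[0,0,1],"twist":[0,0,0],"claw":0.85},{"translation":[0,0,1],"twist":[0,0,0],"claw":0.85},{"translation":[0,0,1],"twist":[0,0,0],"claw":0.85}]'

```text
time_s: 5.78
ee_pos: [0.4614, -0.0983, 0.1463]
eef_rot: [0.0, -0.007, 1.0, -0.0]
ft_force: [0.5, -0.1, 0.5]
finger_gap: 0.0749
gripper_force: 0.0
```

Request:
jog_arm --deltas '[{"translation":[0,0,1],"twist":[0,0,0],"claw":0.85},{"translation":[0,0,1],"twist":[0,0,0],"claw":0.85},{"translation":[0,0,0],"twist":[0,0,0],"claw":0.85},{"translation":[0,0,0],"twist":[0,0,0],"claw":0.85}]'

```text
time_s: 6.12
ee_pos: [0.4619, -0.0986, 0.1956]
eef_rot: [0.001, -0.007, 1.0, -0.001]
ft_force: [-0.3, 1.0, 0.3]
finger_gap: 0.0751
gripper_force: 0.0
```

```bash
python3 - <<'E'
from m import *
d=snap('wrist','w3.png');t=snap('top','t3.png');print(state()['ee_pos'])
loc(d,2,(.4615,-.0985),zb=.004)
for n in(3,4,5,6): loc(t,n,thr=190)
E
```

```text
[ 0.46113195 -0.09821518  0.19388138]
2 px [273.  192.8] axes [65.4 67.8] expect 69.1 world [ 0.4608 -0.098   0.048 ] tool delta/25mm [-0.01  0.01]
3 px [338.5 194.6] axes [12.9 16.4] expect 20.7 world [ 0.6134 -0.1457  0.048 ] tool delta/25mm [ 6.09 -1.9 ]
4 px [286.5 185.4] axes [ 9.4 13.1] expect 17.1 world [ 0.6353 -0.0147  0.052 ] tool delta/25mm [6.97 3.34]
5 px [177.1 193.3] axes [4.6 7.9] expect 13.6 world [0.6121 0.2591 0.056 ] tool delta/25mm [ 6.04 14.29]Traceback (most recent call last):
  File "<stdin>", line 4, in <module>
  File "m.py", line 19, in loc
    e=cv2.fitEllipse(cv2.convexHull(cv2.findNonZero(b)))
                     ~~~~~~~~~~~~~~^^^^^^^^^^^^^^^^^^^^
cv2.error: OpenCV(4.12.0) /io/opencv/modules/imgproc/src/convhull.cpp:143: error: (-215:Assertion failed) total >= 0 && (depth == CV_32F || depth == CV_32S) in function 'convexHull'
```

View pics/w3.png

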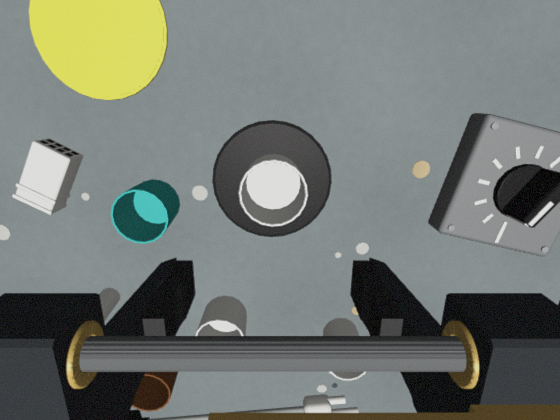

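Pot2 stands on the mat: its rim centre is (273,193), near the middle of the mat. Next is pot3.

Request:
jog_arm --deltas '[{"translation":[0.9,-0.3,0],"twist":[0,0,0],"claw":0.85},{"translation":[0.9,-0.3,0],"twist":[0,0,0],"claw":0.85},{"translation":[0.9,-0.3,0],"twist":[0,0,0],"claw":0.85},{"translation":[0.9,-0.3,0],"twist":[0,0,0],"claw":0.85},{"translation":[0.9,-0.3,0],"twist":[0,0,0],"claw":0.85}]'

```text
time_s: 6.63
ee_pos: [0.5746, -0.1361, 0.1931]
eef_rot: [-0.001, -0.007, 1.0, 0.001]
ft_force: [-1.1, -0.1, -0.4]
finger_gap: 0.0751
gripper_force: 0.0
```

Request:
jog_arm --deltas '[{"translation":[0.9,-0.3,0],"twist":[0,0,0],"claw":0.8},{"translation":[0.87,-0.3,0],"twist":[0,0,0],"claw":0.8},{"translation":[0,0,0],"twist":[0,0,0],"claw":0.8},{"translation":[0,0,0],"twist":[0,0,0],"claw":0.8}]'

```text
time_s: 6.97
ee_pos: [0.618, -0.1508, 0.1926]
eef_rot: [-0.001, -0.007, 1.0, 0.001]
ft_force: [-0.8, 0.7, -0.7]
finger_gap: 0.0707
gripper_force: 0.0
```

```bash
python3 - <<'E'
from m import *
d=snap('wrist','w4.png')
for n in(3,4,6):
  try: loc(d,n)
  except Exception as e: print(n,'fail')
d=snap('wrist');loc(d,3);print(state()['ee_pos'])
E
```

```text
3 px [272. 196.] axes [56. 58.] expect 59.4 world [ 0.6183 -0.1508  0.048 ] tool delta/25mm [ 0.03 -0.01]
4 px [422.4 224.3] axes [42.  49.2] expect 48.3 world [ 0.6414 -0.0172  0.052 ] tool delta/25mm [0.95 5.33]
6 px [114.1 172.6] axes [26.6 30.7] expect 30.5 world [ 0.5969 -0.2806  0.06  ] tool delta/25mm [-0.83 -5.2 ]
3 px [271.8 196.2] axes [55.9 57.8] expect 59.3 world [ 0.6183 -0.1508  0.048 ] tool delta/25mm [ 0.03 -0.01]
[ 0.61745703 -0.1505297   0.19379522]
```

Request:
jog_arm --deltas '[{"translation":[0,0,-1],"twist":[0,0,0],"claw":0.8},{"translation":[0,0,-1],"twist":[0,0,0],"claw":0.8},{"translation":[0,0,-1],"twist":[0,0,0],"claw":0.8},{"translation":[0,0,-1],"twist":[0,0,0],"claw":0.8},{"translation":[0,0,-1],"twist":[0,0,0],"claw":0.8}]'

```text
time_s: 7.48
ee_pos: [0.6174, -0.1505, 0.0689]
eef_rot: [-0.0, -0.007, 1.0, 0.0]
ft_force: [1.0, 0.1, 0.3]
finger_gap: 0.0707
gripper_force: 0.0
```

Request:
jog_arm --deltas '[{"translation":[0,0,-0.8],"twist":[0,0,0],"claw":0.8},{"translation":[0,0,-0.6],"twist":[0,0,0],"claw":0.8},{"translation":[0,0,0],"twist":[0,0,0],"claw":0.8}]'

```text
time_s: 7.73
ee_pos: [0.616, -0.1499, 0.0318]
eef_rot: [-0.003, -0.007, 1.0, 0.001]
ft_force: [-0.5, 0.7, -0.1]
finger_gap: 0.0703
gripper_force: 0.0
```

Request:
jog_arm --deltas '[{"translation":[0,0,0],"twist":[0,0,0],"claw":0.4},{"translation":[0,0,0],"twist":[0,0,0],"claw":0.4},{"translation":[0,0,0],"twist":[0,0,0],"claw":0.4},{"translation":[0,0,0],"twist":[0,0,0],"claw":0.4},{"translation":[0,0,0],"twist":[0,0,0],"claw":0.4}]' --newtons 8

```text
time_s: 8.15
ee_pos: [0.6188, -0.1511, 0.0362]
eef_rot: [0.001, -0.007, 1.0, -0.0]
ft_force: [-2.3, 0.8, 7.4]
finger_gap: 0.0515
gripper_force: 8.0
```

Request:
jog_arm --deltas '[{"translation":[0,0,1],"twist":[0,0,0],"claw":0.4},{"translation":[0,0,1],"twist":[0,0,0],"claw":0.4},{"translation":[0,0,1],"twist":[0,0,0],"claw":0.4},{"translation":[0,0,1],"twist":[0,0,0],"claw":0.4},{"translation":[0,0,0],"twist":[0,0,0],"claw":0.4}]'

```text
time_s: 8.57
ee_pos: [0.6202, -0.1517, 0.1404]
eef_rot: [0.004, -0.007, 1.0, -0.002]
ft_force: [-0.1, 0.1, -0.3]
finger_gap: 0.0514
gripper_force: 8.0
```

```bash
python3 - <<'E'
from m import *
d=snap('wrist','w5.png');print(state()['ee_pos'])
p=state()['ee_pos'];print(proj(d,[p[0],p[1],p[2]+.014]))
E
```

```text
[ 0.61932593 -0.15132234  0.13757161]
[272.65391263 286.83294058]
```

View pics/w5.png

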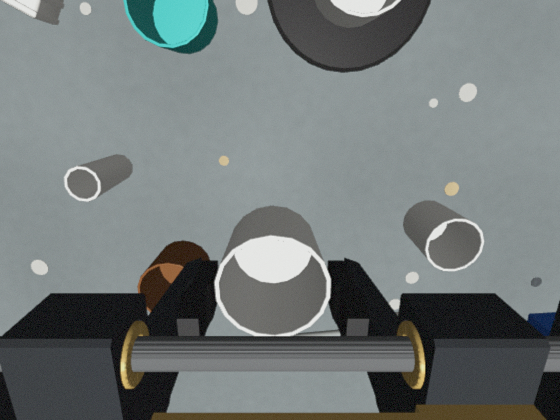

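Pot3 hangs level, with its rim at (273,286) as predicted. I'll carry it to the nest.

Request:
jog_arm --deltas '[{"translation":[-0.9,0.3,0],"twist":[0,0,0],"claw":0.4},{"translation":[-0.9,0.3,0],"twist":[0,0,0],"claw":0.4},{"translation":[-0.9,0.3,0],"twist":[0,0,0],"claw":0.4},{"translation":[-0.9,0.3,0],"twist":[0,0,0],"claw":0.4},{"translation":[-0.9,0.3,0],"twist":[0,0,0],"claw":0.4}]'

```text
time_s: 9.03
ee_pos: [0.5041, -0.1127, 0.1336]
eef_rot: [-0.001, -0.007, 1.0, 0.0]
ft_force: [0.9, -0.6, -0.2]
finger_gap: 0.0518
gripper_force: 8.0
```

Request:
jog_arm --deltas '[{"translation":[-0.9,0.3,0],"twist":[0,0,0],"claw":0.4},{"translation":[-0.87,0.3,0],"twist":[0,0,0],"claw":0.4},{"translation":[0,0,-0.8],"twist":[0,0,0],"claw":0.4},{"translation":[0,0,-0.8],"twist":[0,0,0],"claw":0.4},{"translation":[0,0,0],"twist":[0,0,0],"claw":0.4}]'

```text
time_s: 9.45
ee_pos: [0.4594, -0.0974, 0.0914]
eef_rot: [-0.003, -0.007, 1.0, 0.001]
ft_force: [-0.0, 0.4, 0.1]
finger_gap: 0.0514
gripper_force: 8.0
```

```bash
python3 - <<'E'
from m import *
s=state();print(s['ee_pos'],s['ft_force'])
d=snap('side','s1.png');f=d['frame']
u,v=proj(d,[.461,-.098,.05]).astype(int)
cv2.imwrite('pics/s1.png',cv2.cvtColor(cv2.resize(f[v-70:v+50,u-80:u+80],None,fx=4,fy=4,interpolation=2),4))
E
```

```text
[ 0.45935574 -0.09742285  0.09143811] [-0.02389291  0.38933553  0.14574644]
```

View pics/s1.png

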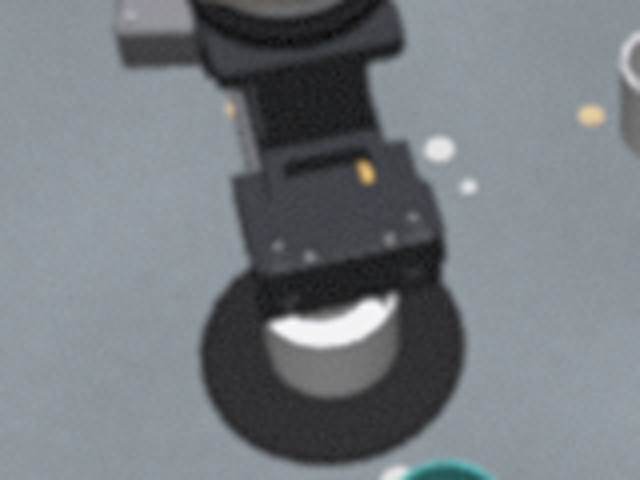

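Request:
jog_arm --deltas '[{"translation":[0,0,-0.5],"twist":[0,0,0],"claw":0.4},{"translation":[0,0,-0.6],"twist":[0,0,0],"claw":0.4},{"translation":[0,0,0],"twist":[0,0,0],"claw":0.4}]'

```text
time_s: 9.75
ee_pos: [0.4608, -0.0981, 0.0659]
eef_rot: [-0.001, -0.007, 1.0, 0.001]
ft_force: [-0.2, 0.2, -0.9]
finger_gap: 0.0516
gripper_force: 8.0
```

Request:
jog_arm --deltas '[{"translation":[0,0,-0.5],"twist":[0,0,0],"claw":0.4},{"translation":[0,0,0],"twist":[0,0,0],"claw":0.4},{"translation":[0,0,0],"twist":[0,0,0],"claw":0.4}]'

```text
time_s: 10.0
ee_pos: [0.4617, -0.0985, 0.0554]
eef_rot: [-0.0, -0.007, 1.0, 0.0]
ft_force: [0.6, -0.2, -0.2]
finger_gap: 0.0513
gripper_force: 8.0
```

Request:
jog_arm --deltas '[{"translation":[0,0,0],"twist":[0,0,0],"claw":0.75},{"translation":[0,0,0],"twist":[0,0,0],"claw":0.75},{"translation":[0,0,0],"twist":[0,0,0],"claw":0.75},{"translation":[0,0,1],"twist":[0,0,0],"claw":0.75},{"translation":[0,0,1],"twist":[0,0,0],"claw":0.75}]'

```text
time_s: 10.42
ee_pos: [0.4609, -0.0981, 0.105]
eef_rot: [-0.001, -0.007, 1.0, 0.001]
ft_force: [0.4, 0.1, 0.0]
finger_gap: 0.066
gripper_force: 0.0
```

Request:
jog_arm --deltas '[{"translation":[0,0,1],"twist":[0,0,0],"claw":0.75},{"translation":[0,0,1],"twist":[0,0,0],"claw":0.75},{"translation":[0,0,1],"twist":[0,0,0],"claw":0.75},{"translation":[0,0,0.6],"twist":[0,0,0],"claw":0.75},{"translation":[0,0,0],"twist":[0,0,0],"claw":0.75}]'

```text
time_s: 10.83
ee_pos: [0.4627, -0.0989, 0.198]
eef_rot: [0.003, -0.007, 1.0, -0.001]
ft_force: [1.1, -0.8, -0.0]
finger_gap: 0.0662
gripper_force: 0.0
```

```bash
python3 - <<'E'
from m import *
d=snap('wrist');f=d['frame'];print(state()['ee_pos'])
loc(d,3,(.461,-.098),zb=.007)
c=cv2.resize(f[110:270,180:380],None,fx=4,fy=4*.9,interpolation=2)[:600]
cv2.imwrite('pics/w6.png',cv2.cvtColor(c,4))
E
```

```text
[ 0.46198626 -0.09861182  0.19583318]
3 px [273.7 190.7] axes [65.  67.3] expect 59.9 world [ 0.4589 -0.0981  0.055 ] tool delta/25mm [-0.12  0.02]
```

View pics/w6.png

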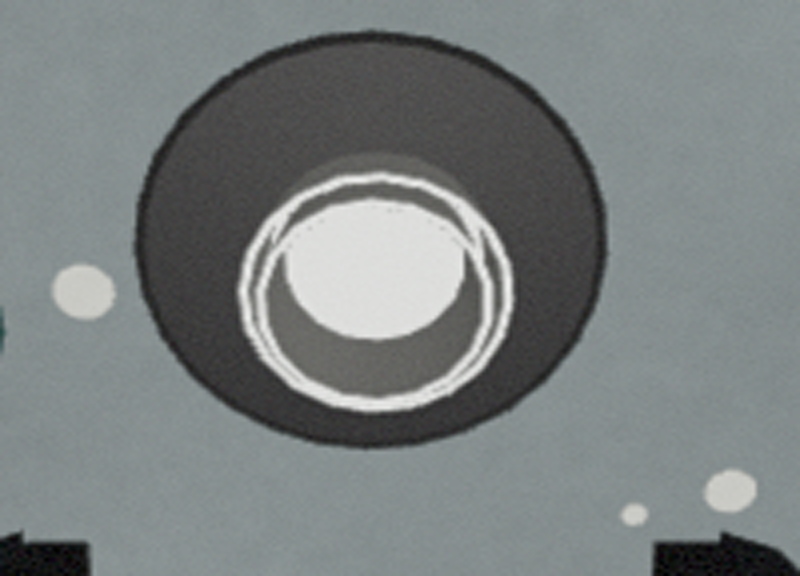

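Pot3 is seated inside pot2, its rim centre about (273.7,193). Next is pot4.

Request:
jog_arm --deltas '[{"translation":[0.9,0.4,0],"twist":[0,0,0],"claw":0.7},{"translation":[0.9,0.4,0],"twist":[0,0,0],"claw":0.7},{"translation":[0.9,0.4,0],"twist":[0,0,0],"claw":0.7},{"translation":[0.9,0.4,0],"twist":[0,0,0],"claw":0.7},{"translation":[0.9,0.4,0],"twist":[0,0,0],"claw":0.7}]'

```text
time_s: 11.3
ee_pos: [0.5745, -0.0477, 0.1929]
eef_rot: [-0.001, -0.007, 1.0, 0.0]
ft_force: [0.4, -0.5, 0.6]
finger_gap: 0.0615
gripper_force: 0.0
```

Request:
jog_arm --deltas '[{"translation":[0.9,0.4,0],"twist":[0,0,0],"claw":0.7},{"translation":[0.9,0.4,0],"twist":[0,0,0],"claw":0.7},{"translation":[0.9,0.45,0],"twist":[0,0,0],"claw":0.7},{"translation":[0,0,0],"twist":[0,0,0],"claw":0.7},{"translation":[0,0,0],"twist":[0,0,0],"claw":0.7}]'

```text
time_s: 11.72
ee_pos: [0.6413, -0.0167, 0.1923]
eef_rot: [-0.002, -0.008, 1.0, 0.0]
ft_force: [-0.9, -0.4, -1.2]
finger_gap: 0.0618
gripper_force: 0.0
```

```bash
python3 - <<'E'
from m import *
d=snap('wrist');loc(d,4)
d=snap('wrist');loc(d,4,thr=180);print(state()['ee_pos'])
E
```

```text
4 px [271.6 197. ] axes [46.8 48.2] expect 49.8 world [ 0.6413 -0.0171  0.052 ] tool delta/25mm [0.02 0.  ]
4 px [271.3 205.6] axes [49.  66.8] expect 49.6 world [ 0.6489 -0.0178  0.052 ] tool delta/25mm [ 0.33 -0.02]
[ 0.64073523 -0.01742742  0.19359752]
```

Request:
jog_arm --deltas '[{"translation":[0,0,-1],"twist":[0,0,0],"claw":0.7},{"translation":[0,0,-1],"twist":[0,0,0],"claw":0.7},{"translation":[0,0,-1],"twist":[0,0,0],"claw":0.7},{"translation":[0,0,-1],"twist":[0,0,0],"claw":0.7},{"translation":[0,0,-1],"twist":[0,0,0],"claw":0.7}]'

```text
time_s: 12.23
ee_pos: [0.6406, -0.0178, 0.0687]
eef_rot: [-0.0, -0.007, 1.0, -0.0]
ft_force: [0.4, -0.1, 0.1]
finger_gap: 0.0616
gripper_force: 0.0
```

Request:
jog_arm --deltas '[{"translation":[0,0,-0.75],"twist":[0,0,0],"claw":0.7},{"translation":[0,0,-0.5],"twist":[0,0,0],"claw":0.7},{"translation":[0,0,0],"twist":[0,0,0],"claw":0.7},{"translation":[0,0,0],"twist":[0,0,0],"claw":0.7}]'

```text
time_s: 12.57
ee_pos: [0.6414, -0.0175, 0.0389]
eef_rot: [-0.0, -0.007, 1.0, -0.0]
ft_force: [0.8, -0.2, 0.5]
finger_gap: 0.0614
gripper_force: 0.0
```

Request:
jog_arm --deltas '[{"translation":[0,0,0],"twist":[0,0,0],"claw":0.3},{"translation":[0,0,0],"twist":[0,0,0],"claw":0.3},{"translation":[0,0,0],"twist":[0,0,0],"claw":0.3},{"translation":[0,0,0],"twist":[0,0,0],"claw":0.3},{"translation":[0,0,0],"twist":[0,0,0],"claw":0.3}]' --newtons 8

```text
time_s: 12.98
ee_pos: [0.642, -0.0173, 0.0395]
eef_rot: [0.001, -0.007, 1.0, -0.0]
ft_force: [-1.1, 0.2, 5.5]
finger_gap: 0.0417
gripper_force: 8.0
```

Request:
jog_arm --deltas '[{"translation":[0,0,1],"twist":[0,0,0],"claw":0.3},{"translation":[0,0,1],"twist":[0,0,0],"claw":0.3},{"translation":[0,0,1],"twist":[0,0,0],"claw":0.3},{"translation":[0,0,1],"twist":[0,0,0],"claw":0.3},{"translation":[0,0,0],"twist":[0,0,0],"claw":0.3}]'

```text
time_s: 13.4
ee_pos: [0.6434, -0.0174, 0.1438]
eef_rot: [0.004, -0.007, 1.0, -0.001]
ft_force: [1.0, -0.0, 0.7]
finger_gap: 0.0422
gripper_force: 8.0
```

```bash
python3 - <<'E'
from m import *
d=snap('wrist');p=state()['ee_pos'];print(p)
loc(d,4,(p[0],p[1]),zb=p[2]+.014-.052)
t=snap('top')
for n in (5,6): print(n, t['frame'][185:206,168:184].min(2).max() if n==5 else 0)
E
```

```text
[ 0.64255453 -0.01727463  0.14096496]
4 px [271.1 288.5] axes [85.1 98.6] expect 97.0 world [ 0.6435 -0.0178  0.155 ] tool delta/25mm [ 0.04 -0.02]
5 226
6 0
```

Pot4 is held level and centred. Over to the nest.

Request:
jog_arm --deltas '[{"translation":[-0.9,-0.4,0],"twist":[0,0,0],"claw":0.3},{"translation":[-0.9,-0.4,0],"twist":[0,0,0],"claw":0.3},{"translation":[-0.9,-0.4,0],"twist":[0,0,0],"claw":0.3},{"translation":[-0.9,-0.4,0],"twist":[0,0,0],"claw":0.3},{"translation":[-0.9,-0.4,0],"twist":[0,0,0],"claw":0.3}]'

```text
time_s: 13.92
ee_pos: [0.5271, -0.0672, 0.1368]
eef_rot: [-0.001, -0.007, 1.0, 0.001]
ft_force: [-0.6, -0.8, 0.1]
finger_gap: 0.042
gripper_force: 8.0
```

Request:
jog_arm --deltas '[{"translation":[-0.9,-0.4,0],"twist":[0,0,0],"claw":0.3},{"translation":[-0.9,-0.4,0],"twist":[0,0,0],"claw":0.3},{"translation":[-0.92,-0.43,0],"twist":[0,0,0],"claw":0.3},{"translation":[0,0,0],"twist":[0,0,0],"claw":0.3},{"translation":[0,0,0],"twist":[0,0,0],"claw":0.3}]'

```text
time_s: 14.33
ee_pos: [0.4603, -0.098, 0.1376]
eef_rot: [-0.001, -0.006, 1.0, 0.0]
ft_force: [0.1, 0.2, -0.5]
finger_gap: 0.0422
gripper_force: 8.0
```

```bash
python3 - <<'E'
from m import *
d=snap('wrist','w7.png');p=state()['ee_pos'];print(p)
E
```

```text
[ 0.46102032 -0.09782098  0.13781429]
```

View pics/w7.png

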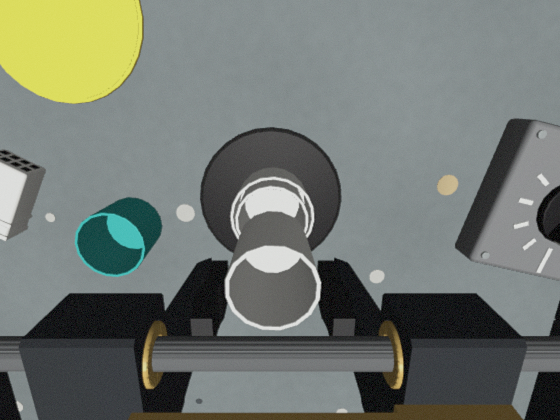

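Pot4 at (273,286) lines up with the nest below it at (272,217).

Request:
jog_arm --deltas '[{"translation":[0,0,-0.8],"twist":[0,0,0],"claw":0.3},{"translation":[0,0,-0.7],"twist":[0,0,0],"claw":0.3},{"translation":[0,0,-0.5],"twist":[0,0,0],"claw":0.3},{"translation":[0,0,0],"twist":[0,0,0],"claw":0.3}]'

```text
time_s: 14.72
ee_pos: [0.4605, -0.0969, 0.0859]
eef_rot: [-0.002, -0.008, 1.0, 0.001]
ft_force: [-0.2, 0.4, -0.4]
finger_gap: 0.042
gripper_force: 8.0
```

Request:
jog_arm --deltas '[{"translation":[0,0,-0.5],"twist":[0,0,0],"claw":0.3},{"translation":[0,0,-0.5],"twist":[0,0,0],"claw":0.3},{"translation":[0,0,0],"twist":[0,0,0],"claw":0.3},{"translation":[0,0,0],"twist":[0,0,0],"claw":0.3}]'

```text
time_s: 15.05
ee_pos: [0.4614, -0.0977, 0.0636]
eef_rot: [-0.0, -0.007, 1.0, 0.0]
ft_force: [0.7, 0.7, 0.8]
finger_gap: 0.0422
gripper_force: 8.0
```

Request:
jog_arm --deltas '[{"translation":[0,0,-0.1],"twist":[0,0,0],"claw":0.3},{"translation":[0,0,0],"twist":[0,0,0],"claw":0.65},{"translation":[0,0,0],"twist":[0,0,0],"claw":0.65},{"translation":[0,0,0],"twist":[0,0,0],"claw":0.65},{"translation":[0,0,1],"twist":[0,0,0],"claw":0.65}]'

```text
time_s: 15.47
ee_pos: [0.4593, -0.0971, 0.0835]
eef_rot: [-0.003, -0.007, 1.0, 0.001]
ft_force: [0.1, 0.6, -0.1]
finger_gap: 0.0571
gripper_force: 0.0
```

Request:
jog_arm --deltas '[{"translation":[0,0,1],"twist":[0,0,0],"claw":0.65},{"translation":[0,0,1],"twist":[0,0,0],"claw":0.65},{"translation":[0,0,1],"twist":[0,0,0],"claw":0.65},{"translation":[0,0,1],"twist":[0,0,0],"claw":0.65},{"translation":[0,0,0.3],"twist":[0,0,0],"claw":0.65}]'

```text
time_s: 15.88
ee_pos: [0.4621, -0.0984, 0.1971]
eef_rot: [0.003, -0.007, 1.0, -0.001]
ft_force: [0.3, 0.4, 1.2]
finger_gap: 0.0573
gripper_force: 0.0
```

Request:
jog_arm --deltas '[{"translation":[0,0,0],"twist":[0,0,0],"claw":0.65},{"translation":[0,0,0],"twist":[0,0,0],"claw":0.65}]'

```text
time_s: 16.05
ee_pos: [0.4608, -0.0978, 0.1927]
eef_rot: [-0.0, -0.007, 1.0, 0.0]
ft_force: [0.2, -0.8, -0.3]
finger_gap: 0.0576
gripper_force: 0.0
```

```bash
python3 - <<'E'
from m import *
d=snap('wrist');f=d['frame'];print(state()['ee_pos'])
for n,h in((2,.048),(3,.055),(4,.062)): print(n,proj(d,[.461,-.098,h]).round(1))
c=cv2.resize(f[140:250,205:345],None,fx=4,fy=4,interpolation=2)
t=snap('top')['frame'];c2=cv2.resize(t[160:215,165:235],(560,440),interpolation=2)
cv2.imwrite('pics/w8.png',cv2.cvtColor(c,4))
E
```

```text
[ 0.46053608 -0.09769392  0.19213436]
2 [271.9 195.5]
3 [271.9 197.7]
4 [271.9 200. ]
```

View pics/w8.png

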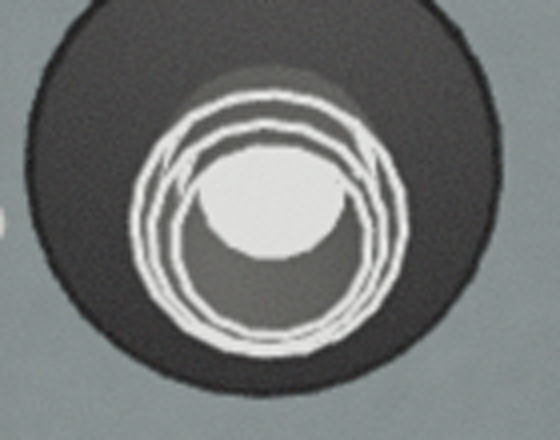

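Three rings are nested, and pot4's rim is centred at about (274,200). Next is pot5.

Request:
jog_arm --deltas '[{"translation":[0.42,0.965,0],"twist":[0,0,0],"claw":0.6},{"translation":[0.42,0.965,0],"twist":[0,0,0],"claw":0.6},{"translation":[0.42,0.965,0],"twist":[0,0,0],"claw":0.6},{"translation":[0.42,0.965,0],"twist":[0,0,0],"claw":0.6},{"translation":[0.42,0.965,0],"twist":[0,0,0],"claw":0.6}]'

```text
time_s: 16.57
ee_pos: [0.5135, 0.024, 0.192]
eef_rot: [-0.001, -0.007, 1.0, 0.0]
ft_force: [-0.3, 0.2, 0.9]
finger_gap: 0.0533
gripper_force: 0.0
```

Request:
jog_arm --deltas '[{"translation":[0.42,0.965,0],"twist":[0,0,0],"claw":0.6},{"translation":[0.42,0.965,0],"twist":[0,0,0],"claw":0.6},{"translation":[0.42,0.965,0],"twist":[0,0,0],"claw":0.6},{"translation":[0.42,0.965,0],"twist":[0,0,0],"claw":0.6},{"translation":[0.42,0.965,0],"twist":[0,0,0],"claw":0.6}]'

```text
time_s: 16.98
ee_pos: [0.566, 0.1446, 0.1918]
eef_rot: [-0.001, -0.007, 1.0, -0.0]
ft_force: [0.5, -0.0, 1.0]
finger_gap: 0.0531
gripper_force: 0.0
```

Request:
jog_arm --deltas '[{"translation":[0.42,0.965,0],"twist":[0,0,0],"claw":0.6},{"translation":[0.42,0.965,0],"twist":[0,0,0],"claw":0.6},{"translation":[0.42,0.965,0],"twist":[0,0,0],"claw":0.6},{"translation":[0.42,0.965,0],"twist":[0,0,0],"claw":0.6},{"translation":[0.42,0.965,0],"twist":[0,0,0],"claw":0.6}]'

```text
time_s: 17.4
ee_pos: [0.6185, 0.2651, 0.1915]
eef_rot: [-0.001, -0.007, 1.0, -0.0]
ft_force: [0.4, -0.0, 0.6]
finger_gap: 0.0531
gripper_force: 0.0
```

Request:
jog_arm --deltas '[{"translation":[0,0,0],"twist":[0,0,0],"claw":0.6},{"translation":[0,0,0],"twist":[0,0,0],"claw":0.6}]'

```text
time_s: 17.57
ee_pos: [0.6181, 0.2646, 0.1912]
eef_rot: [-0.001, -0.008, 1.0, -0.0]
ft_force: [-0.2, 1.2, -0.5]
finger_gap: 0.0528
gripper_force: 0.0
```

```bash
python3 - <<'E'
from m import *
d=snap('wrist');loc(d,5);print(state()['ee_pos'])
d=snap('wrist');loc(d,5,(.6178,.2635),thr=210);print(state()['ee_pos'])
E
```

```text
5 px [270.9 198. ] axes [37.2 38.9] expect 40.1 world [0.6176 0.2634 0.056 ] tool delta/25mm [-0.02 -0.01]
[0.61813657 0.26375664 0.19170212]
5 px [272.  197.7] axes [36.9 38.4] expect 40.0 world [0.6175 0.2634 0.056 ] tool delta/25mm [-0.03  0.01]
[0.61820475 0.2632675  0.19230594]
```

Request:
jog_arm --deltas '[{"translation":[0,0,-1],"twist":[0,0,0],"claw":0.6},{"translation":[0,0,-1],"twist":[0,0,0],"claw":0.6},{"translation":[0,0,-1],"twist":[0,0,0],"claw":0.6},{"translation":[0,0,-1],"twist":[0,0,0],"claw":0.6},{"translation":[0,0,-1],"twist":[0,0,0],"claw":0.6}]'

```text
time_s: 18.08
ee_pos: [0.6183, 0.2627, 0.0674]
eef_rot: [-0.0, -0.007, 1.0, -0.0]
ft_force: [-0.7, -0.3, 0.8]
finger_gap: 0.0527
gripper_force: 0.0
```

Request:
jog_arm --deltas '[{"translation":[0,0,-0.6],"twist":[0,0,0],"claw":0.6},{"translation":[0,0,-0.4],"twist":[0,0,0],"claw":0.6},{"translation":[0,0,0],"twist":[0,0,0],"claw":0.6},{"translation":[0,0,0],"twist":[0,0,0],"claw":0.6}]'

```text
time_s: 18.42
ee_pos: [0.6188, 0.2634, 0.044]
eef_rot: [0.0, -0.007, 1.0, 0.0]
ft_force: [0.6, 0.8, -0.5]
finger_gap: 0.053
gripper_force: 0.0
```

Request:
jog_arm --deltas '[{"translation":[0,0,0],"twist":[0,0,0],"claw":0.2},{"translation":[0,0,0],"twist":[0,0,0],"claw":0.2},{"translation":[0,0,0],"twist":[0,0,0],"claw":0.2},{"translation":[0,0,0],"twist":[0,0,0],"claw":0.2},{"translation":[0,0,0],"twist":[0,0,0],"claw":0.2}]' --newtons 8

```text
time_s: 18.83
ee_pos: [0.619, 0.264, 0.0444]
eef_rot: [0.001, -0.007, 1.0, 0.0]
ft_force: [-0.6, -0.6, 3.7]
finger_gap: 0.0332
gripper_force: 8.0
```

Request:
jog_arm --deltas '[{"translation":[0,0,1],"twist":[0,0,0],"claw":0.2},{"translation":[0,0,1],"twist":[0,0,0],"claw":0.2},{"translation":[0,0,1],"twist":[0,0,0],"claw":0.2},{"translation":[0,0,1.0],"twist":[0,0,0],"claw":0.2},{"translation":[0,0,0.2],"twist":[0,0,0],"claw":0.2}]'

```text
time_s: 19.25
ee_pos: [0.6199, 0.2644, 0.1531]
eef_rot: [0.003, -0.007, 1.0, 0.001]
ft_force: [-0.1, 0.1, 0.3]
finger_gap: 0.0332
gripper_force: 8.0
```

```bash
python3 - <<'E'
from m import *
d=snap('wrist');p=state()['ee_pos'];print(p)
loc(d,5,(p[0],p[1]),zb=p[2]+.014-.056)
E
```

```text
[0.61957989 0.26434074 0.15166787]
5 px [272.4 285.7] axes [66.1 74.8] expect 77.2 world [0.6177 0.2646 0.1657] tool delta/25mm [-0.08  0.01]
```

Request:
jog_arm --deltas '[{"translation":[-0.42,-0.963,0],"twist":[0,0,0],"claw":0.2},{"translation":[-0.42,-0.963,0],"twist":[0,0,0],"claw":0.2},{"translation":[-0.42,-0.963,0],"twist":[0,0,0],"claw":0.2},{"translation":[-0.42,-0.963,0],"twist":[0,0,0],"claw":0.2},{"translation":[-0.42,-0.963,0],"twist":[0,0,0],"claw":0.2}]'

```text
time_s: 19.72
ee_pos: [0.5647, 0.1426, 0.1466]
eef_rot: [-0.001, -0.007, 1.0, -0.0]
ft_force: [0.6, -1.0, -1.0]
finger_gap: 0.0327
gripper_force: 8.0
```

Request:
jog_arm --deltas '[{"translation":[-0.42,-0.963,0],"twist":[0,0,0],"claw":0.2},{"translation":[-0.42,-0.963,0],"twist":[0,0,0],"claw":0.2},{"translation":[-0.42,-0.963,0],"twist":[0,0,0],"claw":0.2},{"translation":[-0.42,-0.963,0],"twist":[0,0,0],"claw":0.2},{"translation":[-0.42,-0.963,0],"twist":[0,0,0],"claw":0.2}]'

```text
time_s: 20.13
ee_pos: [0.5122, 0.0223, 0.1469]
eef_rot: [-0.001, -0.007, 1.0, 0.0]
ft_force: [1.0, -0.2, 0.5]
finger_gap: 0.0328
gripper_force: 8.0
```

Request:
jog_arm --deltas '[{"translation":[-0.42,-0.963,0],"twist":[0,0,0],"claw":0.2},{"translation":[-0.42,-0.963,0],"twist":[0,0,0],"claw":0.2},{"translation":[-0.42,-0.963,0],"twist":[0,0,0],"claw":0.2},{"translation":[-0.42,-0.963,0],"twist":[0,0,0],"claw":0.2},{"translation":[-0.4,-0.963,0],"twist":[0,0,0],"claw":0.2}]'

```text
time_s: 20.55
ee_pos: [0.4602, -0.0978, 0.147]
eef_rot: [-0.001, -0.007, 1.0, 0.001]
ft_force: [1.1, -1.0, 0.2]
finger_gap: 0.0329
gripper_force: 8.0
```

Request:
jog_arm --deltas '[{"translation":[0,0,0],"twist":[0,0,0],"claw":0.2},{"translation":[0,0,0],"twist":[0,0,0],"claw":0.2},{"translation":[0,0,0],"twist":[0,0,0],"claw":0.2}]'

```text
time_s: 20.8
ee_pos: [0.4613, -0.0966, 0.1476]
eef_rot: [-0.001, -0.007, 1.0, 0.0]
ft_force: [-0.5, -0.3, -0.4]
finger_gap: 0.0327
gripper_force: 8.0
```

```bash
python3 - <<'E'
from m import *
d=snap('wrist','w9.png');p=state()['ee_pos'];print(p)
print(proj(d,[.461,-.0975,.062]),proj(d,[p[0],p[1],p[2]+.014]))
loc(d,5,(p[0],p[1]),zb=p[2]+.014-.056)
c=cv2.resize(d['frame'][130:340,180:380],None,fx=2.8,fy=2.8,interpolation=2)
cv2.imwrite('pics/w9.png',cv2.cvtColor(c,4))
E
```

```text
[ 0.46150477 -0.09637913  0.14779921]
[270.82644963 216.92061319] [272.52980622 292.27469981]
5 px [260.7 271.2] axes [ 75.  110.6] expect 78.0 world [ 0.4513 -0.1016  0.1618] tool delta/25mm [-0.41 -0.21]
```

View pics/w9.png

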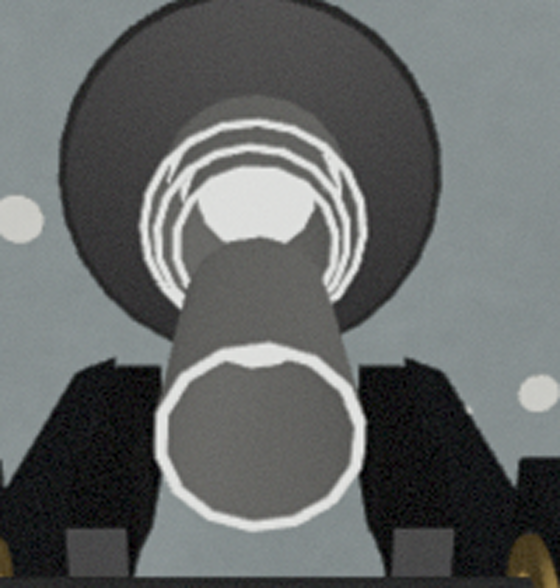

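Pot5 at (273,286) lines up with pot4's mouth at (273,216). I'll nudge it slightly in +x and insert.

Request:
jog_arm --deltas '[{"translation":[0.05,0,-0.8],"twist":[0,0,0],"claw":0.2},{"translation":[0,0,-0.6],"twist":[0,0,0],"claw":0.2},{"translation":[0,0,-0.4],"twist":[0,0,0],"claw":0.2},{"translation":[0,0,-0.4],"twist":[0,0,0],"claw":0.2},{"translation":[0,0,0],"twist":[0,0,0],"claw":0.2}]'

```text
time_s: 21.27
ee_pos: [0.4622, -0.0964, 0.0918]
eef_rot: [-0.001, -0.008, 1.0, 0.001]
ft_force: [-0.3, 0.4, -0.5]
finger_gap: 0.0328
gripper_force: 8.0
```

Request:
jog_arm --deltas '[{"translation":[0,0,-0.5],"twist":[0,0,0],"claw":0.2},{"translation":[0,0,-0.5],"twist":[0,0,0],"claw":0.2},{"translation":[0,0,0],"twist":[0,0,0],"claw":0.2},{"translation":[0,0,0],"twist":[0,0,0],"claw":0.2}]'

```text
time_s: 21.6
ee_pos: [0.4629, -0.097, 0.0688]
eef_rot: [-0.0, -0.007, 1.0, 0.0]
ft_force: [-0.1, 0.3, -0.1]
finger_gap: 0.0327
gripper_force: 8.0
```

Request:
jog_arm --deltas '[{"translation":[0,0,-0.1],"twist":[0,0,0],"claw":0.2},{"translation":[0,0,0],"twist":[0,0,0],"claw":0.55},{"translation":[0,0,0],"twist":[0,0,0],"claw":0.55},{"translation":[0,0,0],"twist":[0,0,0],"claw":0.55},{"translation":[0,0,1],"twist":[0,0,0],"claw":0.55}]'

```text
time_s: 22.02
ee_pos: [0.461, -0.0964, 0.0885]
eef_rot: [-0.003, -0.007, 1.0, 0.001]
ft_force: [-0.4, 1.1, -0.5]
finger_gap: 0.0489
gripper_force: 0.0
```

Request:
jog_arm --deltas '[{"translation":[0,0,1],"twist":[0,0,0],"claw":0.55},{"translation":[0,0,1],"twist":[0,0,0],"claw":0.55},{"translation":[0,0,1],"twist":[0,0,0],"claw":0.55},{"translation":[0,0,1],"twist":[0,0,0],"claw":0.55},{"translation":[0,0,0.1],"twist":[0,0,0],"claw":0.55}]'

```text
time_s: 22.43
ee_pos: [0.4642, -0.0978, 0.1978]
eef_rot: [0.003, -0.007, 1.0, -0.002]
ft_force: [-0.1, -1.0, 1.0]
finger_gap: 0.0485
gripper_force: 0.0
```

Request:
jog_arm --deltas '[{"translation":[0,0,0],"twist":[0,0,0],"claw":0.55},{"translation":[0,0,0],"twist":[0,0,0],"claw":0.55}]'

```text
time_s: 22.6
ee_pos: [0.4625, -0.097, 0.1929]
eef_rot: [-0.0, -0.007, 1.0, 0.0]
ft_force: [0.2, 0.7, -0.4]
finger_gap: 0.0491
gripper_force: 0.0
```

```bash
python3 - <<'E'
from m import *
d=snap('wrist');f=d['frame'];print(state()['ee_pos'])
for n,h in((2,.048),(3,.055),(4,.062),(5,.069)): print(n,proj(d,[.461,-.098,h]).round(1))
c=cv2.resize(f[140:250,205:345],None,fx=4,fy=4,interpolation=2)
cv2.imwrite('pics/w10.png',cv2.cvtColor(c,4))
E
```

```text
[ 0.46234718 -0.09694964  0.19244829]
2 [271.1 193.6]
3 [271.  195.7]
4 [271.  197.9]
5 [271.  200.3]
```

View pics/w10.png

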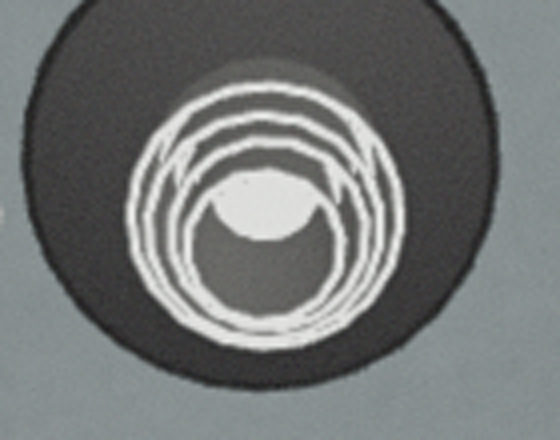

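Request:
jog_arm --deltas '[{"translation":[0.67,-0.915,0],"twist":[0,0,0],"claw":0.55},{"translation":[0.67,-0.915,0],"twist":[0,0,0],"claw":0.55},{"translation":[0.67,-0.915,0],"twist":[0,0,0],"claw":0.55},{"translation":[0.67,-0.915,0],"twist":[0,0,0],"claw":0.55},{"translation":[0.67,-0.915,0],"twist":[0,0,0],"claw":0.55}]'

```text
time_s: 23.07
ee_pos: [0.5468, -0.2125, 0.1918]
eef_rot: [-0.001, -0.007, 1.0, 0.001]
ft_force: [0.3, 0.5, -0.3]
finger_gap: 0.0484
gripper_force: 0.0
```

Request:
jog_arm --deltas '[{"translation":[0.67,-0.915,0],"twist":[0,0,0],"claw":0.55},{"translation":[0.67,-0.915,0],"twist":[0,0,0],"claw":0.55},{"translation":[0.67,-0.915,0],"twist":[0,0,0],"claw":0.55},{"translation":[0,0,0],"twist":[0,0,0],"claw":0.55},{"translation":[0,0,0],"twist":[0,0,0],"claw":0.55}]'

```text
time_s: 23.48
ee_pos: [0.5965, -0.2806, 0.191]
eef_rot: [-0.001, -0.007, 1.0, 0.001]
ft_force: [-0.7, 1.0, 0.5]
finger_gap: 0.0483
gripper_force: 0.0
```

```bash
python3 - <<'E'
from m import *
for i in range(2):
  d=snap('wrist');loc(d,6,(.597,-.2806));print(state()['ee_pos'])
E
```

```text
6 px [271.8 200.4] axes [27.2 28.5] expect 29.8 world [ 0.5969 -0.2806  0.06  ] tool delta/25mm [ 0.02 -0.03]
[ 0.59633299 -0.27979331  0.1917241 ]
6 px [270.9 200.4] axes [27.3 28.4] expect 29.8 world [ 0.597  -0.2806  0.06  ] tool delta/25mm [ 0.03 -0.05]
[ 0.59632709 -0.2793804   0.19246596]
```

Pot5 is seated too, centred at about (271,201). Gripping pot6.

Request:
jog_arm --deltas '[{"translation":[0.02,-0.02,-1],"twist":[0,0,0],"claw":0.55},{"translation":[0,0,-1],"twist":[0,0,0],"claw":0.55},{"translation":[0,0,-1],"twist":[0,0,0],"claw":0.55},{"translation":[0,0,-1],"twist":[0,0,0],"claw":0.55},{"translation":[0,0,-1],"twist":[0,0,0],"claw":0.55}]'

```text
time_s: 24.0
ee_pos: [0.5969, -0.2795, 0.0677]
eef_rot: [-0.0, -0.008, 1.0, 0.0]
ft_force: [-0.1, -0.1, 0.3]
finger_gap: 0.0485
gripper_force: 0.0
```

Request:
jog_arm --deltas '[{"translation":[0,0,-0.5],"twist":[0,0,0],"claw":0.55},{"translation":[0,0,-0.34],"twist":[0,0,0],"claw":0.55},{"translation":[0,0,0],"twist":[0,0,0],"claw":0.55},{"translation":[0,0,0],"twist":[0,0,0],"claw":0.55}]'

```text
time_s: 24.33
ee_pos: [0.5977, -0.2807, 0.0486]
eef_rot: [0.001, -0.007, 1.0, -0.0]
ft_force: [-0.5, -0.7, 0.3]
finger_gap: 0.0484
gripper_force: 0.0
```

Request:
jog_arm --deltas '[{"translation":[0,0,0],"twist":[0,0,0],"claw":0.1},{"translation":[0,0,0],"twist":[0,0,0],"claw":0.1},{"translation":[0,0,0],"twist":[0,0,0],"claw":0.1},{"translation":[0,0,0],"twist":[0,0,0],"claw":0.1},{"translation":[0,0,0],"twist":[0,0,0],"claw":0.1}]' --newtons 8

```text
time_s: 24.75
ee_pos: [0.5976, -0.2809, 0.0481]
eef_rot: [0.0, -0.007, 1.0, -0.0]
ft_force: [0.0, -0.7, 2.9]
finger_gap: 0.0243
gripper_force: 8.0
```

Request:
jog_arm --deltas '[{"translation":[0,0,1],"twist":[0,0,0],"claw":0.1},{"translation":[0,0,1],"twist":[0,0,0],"claw":0.1},{"translation":[0,0,1],"twist":[0,0,0],"claw":0.1},{"translation":[0,0,1.0],"twist":[0,0,0],"claw":0.1},{"translation":[0,0,0.4],"twist":[0,0,0],"claw":0.1}]'

```text
time_s: 25.17
ee_pos: [0.5982, -0.2812, 0.1612]
eef_rot: [0.002, -0.007, 1.0, -0.001]
ft_force: [0.8, -0.2, 0.4]
finger_gap: 0.0241
gripper_force: 8.0
```

```bash
python3 - <<'E'
from m import *
for i in range(2):
  d=snap('wrist');p=state()['ee_pos'];print(p)
  loc(d,6,(p[0],p[1]),zb=p[2]+.014-.06)
E
```

```text
[ 0.59835652 -0.28133439  0.16155788]
6 px [272.3 287.6] axes [48.  54.4] expect 57.4 world [ 0.5959 -0.281   0.1756] tool delta/25mm [-0.1   0.01]
[ 0.5978678  -0.28102031  0.15907021]
6 px [272.3 287.6] axes [48.1 54.3] expect 56.5 world [ 0.5977 -0.2812  0.1731] tool delta/25mm [-0.01 -0.01]
```

Request:
jog_arm --deltas '[{"translation":[-0.68,0.915,0],"twist":[0,0,0],"claw":0.1},{"translation":[-0.68,0.915,0],"twist":[0,0,0],"claw":0.1},{"translation":[-0.68,0.915,0],"twist":[0,0,0],"claw":0.1},{"translation":[-0.68,0.915,0],"twist":[0,0,0],"claw":0.1},{"translation":[-0.68,0.915,0],"twist":[0,0,0],"claw":0.1}]'

```text
time_s: 25.68
ee_pos: [0.5106, -0.1649, 0.1554]
eef_rot: [-0.001, -0.007, 1.0, 0.001]
ft_force: [-0.2, -0.4, -0.5]
finger_gap: 0.0241
gripper_force: 8.0
```

Request:
jog_arm --deltas '[{"translation":[-0.68,0.915,0],"twist":[0,0,0],"claw":0.1},{"translation":[-0.68,0.915,0],"twist":[0,0,0],"claw":0.1},{"translation":[-0.68,0.915,0],"twist":[0,0,0],"claw":0.1},{"translation":[0,0,0],"twist":[0,0,0],"claw":0.1},{"translation":[0,0,0],"twist":[0,0,0],"claw":0.1}]'

```text
time_s: 26.1
ee_pos: [0.4605, -0.0968, 0.1564]
eef_rot: [-0.001, -0.008, 1.0, 0.0]
ft_force: [0.2, -1.1, 0.7]
finger_gap: 0.0238
gripper_force: 8.0
```

```bash
python3 - <<'E'
from m import *
for i in range(2):
  d=snap('wrist');p=state()['ee_pos'];print(p,proj(d,[.461,-.0978,.069]).round(1))
  f=d['frame'].min(2)
  for r in(205,212,219,226):print(r,np.where(f[r,220:330]>170)[0]+220)
# held rim
  for r in(280,286,292):print(r,np.where(f[r,220:330]>190)[0]+220)
E
```

```text
[ 0.46119376 -0.09765432  0.15661178] [270.7 217.2]
205 [232 233 234 238 239 245 246 247 252 253 254 257 258 259 260 261 262 263
 264 265 266 267 268 269 270 271 272 273 274 275 276 277 278 279 280 281
 282 283 284 285 286 287 288 296 297 298 301 302 303 307 308]
212 [232 233 234 237 238 243 244 245 248 249 250 264 265 266 267 268 269 270
 271 272 273 274 275 276 289 290 291 292 298 299 302 303 307 308 309]
219 [234 235 237 238 239 243 244 245 247 248 249 291 292 293 298 299 301 302
 303 306 307]
226 [237 238 239 240 241 242 246 247 248 249 250 251 289 290 291 295 296 299
 300 302 303 304]
280 [247 248 249 250 295 296 297]
286 [246 247 248 249 297 298 299]
292 [246 247 248 249 296 297 298]
[ 0.46150257 -0.09810616  0.1567161 ] [271.9 216.2]
205 [233 234 235 238 239 240 246 247 248 253 254 255 258 259 260 261 262 263
 264 265 266 267 268 269 270 271 272 273 274 275 276 277 278 279 280 281
 282 283 284 287 288 289 290 297 298 299 303 304 308 309 310]
212 [234 235 238 239 245 246 249 250 251 268 269 270 271 272 273 274 275 291
 292 293 299 300 301 303 304 308 309 310]
219 [235 236 237 238 239 240 245 246 247 249 250 292 293 294 299 300 302 303
 304 307 308]
226 [239 240 242 243 244 248 249 250 251 252 290 291 292 295 296 297 299 300
 301 303 304]
280 [247 248 249 250 295 296 297]
286 [246 247 248 249 297 298 299]
292 [246 247 248 249 296 297 298]
```

Request:
jog_arm --deltas '[{"translation":[0,0,-0.8],"twist":[0,0,0],"claw":0.1},{"translation":[0,0,-0.6],"twist":[0,0,0],"claw":0.1},{"translation":[0,0,-0.4],"twist":[0,0,0],"claw":0.1},{"translation":[0,0,-0.4],"twist":[0,0,0],"claw":0.1},{"translation":[0,0,0],"twist":[0,0,0],"claw":0.1}]'

```text
time_s: 26.62
ee_pos: [0.4608, -0.0979, 0.1004]
eef_rot: [-0.002, -0.007, 1.0, 0.001]
ft_force: [-0.2, -0.0, -0.7]
finger_gap: 0.0241
gripper_force: 8.0
```

Request:
jog_arm --deltas '[{"translation":[0,0,-0.5],"twist":[0,0,0],"claw":0.1},{"translation":[0,0,-0.5],"twist":[0,0,0],"claw":0.1},{"translation":[0,0,0],"twist":[0,0,0],"claw":0.1},{"translation":[0,0,0],"twist":[0,0,0],"claw":0.1}]'

```text
time_s: 26.95
ee_pos: [0.4615, -0.0979, 0.0776]
eef_rot: [-0.0, -0.007, 1.0, 0.0]
ft_force: [1.0, -0.0, 0.8]
finger_gap: 0.024
gripper_force: 8.0
```

Request:
jog_arm --deltas '[{"translation":[0,0,-0.1],"twist":[0,0,0],"claw":0.1},{"translation":[0,0,0],"twist":[0,0,0],"claw":0.45},{"translation":[0,0,0],"twist":[0,0,0],"claw":0.45},{"translation":[0,0,0],"twist":[0,0,0],"claw":0.45},{"translation":[0,0,1],"twist":[0,0,0],"claw":0.45}]'

```text
time_s: 27.37
ee_pos: [0.4596, -0.0969, 0.0975]
eef_rot: [-0.003, -0.007, 1.0, 0.001]
ft_force: [0.3, 0.5, -0.8]
finger_gap: 0.0394
gripper_force: 0.0
```

Request:
jog_arm --deltas '[{"translation":[0,0,1],"twist":[0,0,0],"claw":0.45},{"translation":[0,0,1],"twist":[0,0,0],"claw":0.45},{"translation":[0,0,1],"twist":[0,0,0],"claw":0.45},{"translation":[0,0,1],"twist":[0,0,0],"claw":0.45},{"translation":[0,0,0],"twist":[0,0,0],"claw":0.45}]'

```text
time_s: 27.78
ee_pos: [0.4629, -0.0983, 0.2046]
eef_rot: [0.004, -0.007, 1.0, -0.002]
ft_force: [-0.3, 0.4, 0.5]
finger_gap: 0.0395
gripper_force: 0.0
```

Request:
jog_arm --deltas '[{"translation":[0,0,0],"twist":[0,0,0],"claw":0.45},{"translation":[0,0,0],"twist":[0,0,0],"claw":0.45}]'

```text
time_s: 27.95
ee_pos: [0.461, -0.0975, 0.1993]
eef_rot: [-0.0, -0.007, 1.0, 0.0]
ft_force: [-0.2, 0.5, -0.3]
finger_gap: 0.0394
gripper_force: 0.0
```

```bash
python3 - <<'E'
from m import *
d=snap('wrist');p=state()['ee_pos'];print(p)
cv2.imwrite('pics/nestw.png',cv2.cvtColor(d['frame'],4));
f=d['frame'].min(2)
for r in range(150,236,6):print(r,''.join('#' if x>170 else '.' for x in f[r,225:320]))
u,v=proj(d,[.461,-.0978,.076]);print(u,v,abs(proj(d,[.461,-.0978+.0125,.076])-[u,v]))
# dial in top view
t=snap('top');c=t['frame'][225:290,195:262]
np.save('t.npy',t['frame'])
g=c.min(2);b=(g>190).astype(np.uint8)
n,l,st,ce=cv2.connectedComponentsWithStats(b)
for i in range(1,n):
  if st[i,4]>2:
    x=ce[i]+[195,225];print(st[i],x.round(1),ray(t,*x,.03).round(4))
for nm,th in(('dark',60),):
  n,l,st,ce=cv2.connectedComponentsWithStats((c.max(2)<th).astype(np.uint8))
  i=1+np.argmax(st[1:,4]);print(nm,st[i],ce[i]+[195,225],ray(t,*(ce[i]+[195,225]),.038))
E
```

```text
[ 0.46084416 -0.09745213  0.19894029]
150 ...............................................................................................
156 ...............................................................................................
162 .....................................###################.......................................
168 ..........................###...............###.................#####..........................
174 ...................######...####.............................####...######.....................
180 ................###..#.#####...####..........................###....#####..###.................
186 ..............##...###...####......####...............#####....###.###.###....##...............
192 .............##...##....##...###.....###..################....##.....###..##...##..............
198 ..............##.###...##..##....##........................###..##....##..##..##...............
204 ...............##.###...##.##...###.........................##..##....#####..##................
210 ..................##.##...#####....###..................##
[... 372 characters left out ...]
.................................................................
271.74615739166484 202.35323985450898 [15.32658785  0.20199294]
[35 10  3  8 10] [230.7 238.2] [0.5032 0.1247 0.03  ]
[41 18  3  2  4] [237.  243.5] [0.4899 0.1086 0.03  ]
[31 21  5  7  7] [228.3 249. ] [0.4759 0.1302 0.03  ]
[44 25  5  2  6] [240.8 250.3] [0.4728 0.0987 0.03  ]
[45 32  3  2  4] [240.8 257.8] [0.4542 0.0985 0.03  ]
[20 39  4  4  5] [216.6 265.2] [0.4352 0.1584 0.03  ]
[41 39  4  3  6] [237.5 265. ] [0.4361 0.1063 0.03  ]
[28 43  2  4  5] [223.2 269.2] [0.4254 0.1417 0.03  ]
[35 42  2  4  5] [230.6 268.4] [0.4275 0.1233 0.03  ]
dark [23 20 18 20 83] [226.21686747 254.85542169] [0.46045959 0.13426576 0.038     ]
```

Pot6 is in: its ring is about 30 px across at (271,202), as expected. All five are nested. Now the dial, centre about (0.462, 0.133).

Request:
jog_arm --deltas '[{"translation":[0,0.92,0],"twist":[0,0,0],"claw":0.5},{"translation":[0,0.92,0],"twist":[0,0,0],"claw":0.5},{"translation":[0,0.92,0],"twist":[0,0,0],"claw":0.5},{"translation":[0,0.92,0],"twist":[0,0,0],"claw":0.5},{"translation":[0,0.92,0],"twist":[0,0,0],"claw":0.5}]'

```text
time_s: 28.47
ee_pos: [0.4608, 0.0184, 0.1991]
eef_rot: [-0.001, -0.007, 1.0, 0.0]
ft_force: [0.0, -0.7, 0.3]
finger_gap: 0.0441
gripper_force: 0.0
```

Request:
jog_arm --deltas '[{"translation":[0,0.92,0],"twist":[0,0,0],"claw":0.5},{"translation":[0,0.92,0],"twist":[0,0,0],"claw":0.5},{"translation":[0,0.92,0],"twist":[0,0,0],"claw":0.5},{"translation":[0,0.92,0],"twist":[0,0,0],"claw":0.5},{"translation":[0,0.92,0],"twist":[0,0,0],"claw":0.5}]'

```text
time_s: 28.88
ee_pos: [0.4608, 0.1334, 0.199]
eef_rot: [-0.001, -0.007, 1.0, -0.0]
ft_force: [0.2, 0.1, -0.1]
finger_gap: 0.0444
gripper_force: 0.0
```

Request:
jog_arm --deltas '[{"translation":[0,0,0],"twist":[0,0,0],"claw":0.5},{"translation":[0,0,0],"twist":[0,0,0],"claw":0.5}]'

```text
time_s: 29.05
ee_pos: [0.4609, 0.1328, 0.1991]
eef_rot: [-0.001, -0.008, 1.0, -0.0]
ft_force: [0.4, 0.0, -0.5]
finger_gap: 0.0438
gripper_force: 0.0
```

```bash
cat > dial.py <<'E'
from m import *
def dial(d,thr=185,ctr=(.462,.133)):
    f=d['frame'];g=f.min(2)
    n,l,st,ce=cv2.connectedComponentsWithStats((g>thr).astype(np.uint8))
    u0,v0=proj(d,[*ctr,.03])
    R=abs(proj(d,[ctr[0],ctr[1]+.052,.03])[0]-u0)+abs(proj(d,[ctr[0],ctr[1]+.052,.03])[1]-v0)
    out=[]
    for i in range(1,n):
        if st[i,4]<6 or np.hypot(*(ce[i]-[u0,v0]))>R: continue
        a=ray(d,*ce[i],.03)[:2];b=ray(d,*ce[i],.068)[:2]
        rr=np.hypot(*(a-ctr));an=np.degrees(np.arctan2(*(a-ctr)[::-1]))
        ys,xs=np.where(l==i)
        pts=np.array([ray(d,x,y,.068)[:2] for x,y in zip(xs,ys)])
        w,V=np.linalg.eigh(np.cov(pts.T));ax=np.degrees(np.arctan2(V[1,1],V[0,1]))
        print(st[i,4],ce[i].round(0),'z30:',a.round(4),'r%.4f a%.1f'%(rr,an),'z68:',b.round(4),'a%.1f'%np.degrees(np.arctan2(*(b-ctr)[::-1])),'axis%.1f len%.4f'%(ax,np.sqrt(12*w[1])))
E
python3 - <<'E'
from dial import *
s=state();print(s['ee_pos'],s['q'].round(3))
d=snap('wrist','dial1.png');dial(d)
E
```

```text
[0.46089173 0.13281496 0.19911473] [ 0.036  0.251  1.688 -0.     1.204 -1.551]
62 [281. 149.] z30: [0.4241 0.1403] r0.0386 a169.2 z68: [0.4189 0.1392] a171.8 axis167.9 len0.0104
61 [260. 150.] z30: [0.4249 0.1209] r0.0390 a-161.9 z68: [0.4197 0.1222] a-165.7 axis-163.5 len0.0102
61 [299. 159.] z30: [0.433  0.1571] r0.0377 a140.3 z68: [0.4268 0.154 ] a149.2 axis139.1 len0.0108
58 [242. 161.] z30: [0.4351 0.1048] r0.0390 a-133.6 z68: [0.4286 0.108 ] a-143.2 axis48.3 len0.0105
51 [310. 177.] z30: [0.4492 0.1674] r0.0367 a110.4 z68: [0.441  0.1631] a124.9 axis108.6 len0.0099
52 [233. 179.] z30: [0.4522 0.0959] r0.0384 a-104.8 z68: [0.4436 0.1002] a-119.3 axis77.3 len0.0103
48 [234. 199.] z30: [0.4714 0.0969] r0.0373 a-75.4 z68: [0.4605 0.1011] a-92.6 axis107.2 len0.0100
134 [263. 211.] z30: [0.4828 0.1242] r0.0226 a-23.0 z68: [0.4705 0.1251] a-42.7 axis145.8 len0.0250
44 [245. 215.] z30: [0.4879 0.1069] r0.0368 a-45.2 z68: [0.475  0.1099] a-60.6 axis140.0 len0.0098
66 [261. 231.] z30: [0.5039 0.1223] r0.0432 a-14.3 z68: [0.4891 0.1235] a-19.3 axis166.4 len0.0158
```

View pics/dial1.png

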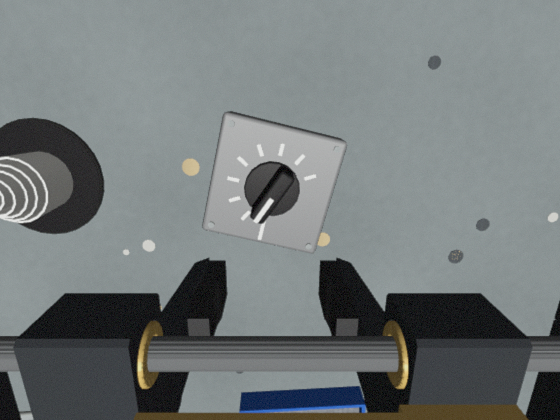

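The bar and the white line are at (263,211), which is about −34° in the world. Mark 0 is at −12.7°, so mark 5 is at −162.7° and the dial needs −128.5°. I'll align the fingers, descend and grip.

Request:
jog_arm --deltas '[{"translation":[-0.02,-0.03,0],"twist":[0,0,-0.95],"claw":0.5},{"translation":[0,0,0],"twist":[0,0,-0.95],"claw":0.5},{"translation":[0,0,0],"twist":[0,0,-0.95],"claw":0.5},{"translation":[0,0,0],"twist":[0,0,-0.95],"claw":0.5},{"translation":[0,0,0],"twist":[0,0,-0.95],"claw":0.5}]'

```text
time_s: 29.52
ee_pos: [0.4608, 0.1304, 0.1996]
eef_rot: [-0.0, 0.242, 0.97, -0.0]
ft_force: [-0.5, 0.3, -0.4]
finger_gap: 0.0438
gripper_force: 0.0
```

Request:
jog_arm --deltas '[{"translation":[0,0,-1],"twist":[0,0,-0.95],"claw":0.5},{"translation":[0,0,-1],"twist":[0,0,0],"claw":0.5},{"translation":[0,0,-1],"twist":[0,0,0],"claw":0.5},{"translation":[0,0,-0.8],"twist":[0,0,0],"claw":0.5},{"translation":[0,0,0],"twist":[0,0,0],"claw":0.5}]'

```text
time_s: 29.93
ee_pos: [0.4589, 0.1304, 0.1016]
eef_rot: [-0.003, 0.288, 0.958, -0.001]
ft_force: [0.1, -0.3, -0.1]
finger_gap: 0.044
gripper_force: 0.0
```

```bash
python3 - <<'E'
from dial import *
from scipy.spatial.transform import Rotation as T
s=state();q=s['eef_rot'];y=T.from_quat(q[[1,2,3,0]]).apply([0,1,0]);print(s['ee_pos'],'finger axis',np.degrees(np.arctan2(y[1],y[0])),s['q'].round(3))
E
```

```text
[0.45892496 0.13036302 0.10157811] finger axis 56.535397170581284 [ 0.031  0.376  1.806 -0.     0.966 -0.956]
```

Request:
jog_arm --deltas '[{"translation":[0,0.04,-0.9],"twist":[0,0,-0.1],"claw":0.5},{"translation":[0,0,-0.8],"twist":[0,0,0],"claw":0.5},{"translation":[0,0,-0.6],"twist":[0,0,0],"claw":0.5},{"translation":[0,0,0],"twist":[0,0,0],"claw":0.5},{"translation":[0,0,0],"twist":[0,0,0],"claw":0.5}]'

```text
time_s: 30.35
ee_pos: [0.4612, 0.132, 0.0482]
eef_rot: [-0.0, 0.293, 0.956, -0.0]
ft_force: [0.7, 0.5, 1.9]
finger_gap: 0.0443
gripper_force: 0.0
```

Request:
jog_arm --deltas '[{"translation":[0,0,0],"twist":[0,0,0],"claw":0},{"translation":[0,0,0],"twist":[0,0,0],"claw":0},{"translation":[0,0,0],"twist":[0,0,0],"claw":0},{"translation":[0,0,0],"twist":[0,0,0],"claw":0},{"translation":[0,0,0],"twist":[0,0,0],"claw":0}]' --newtons 20

```text
time_s: 30.77
ee_pos: [0.4603, 0.1316, 0.048]
eef_rot: [-0.0, 0.292, 0.957, -0.001]
ft_force: [-7.3, -15.3, 16.2]
finger_gap: 0.014
gripper_force: 20.0
```

```bash
cat > yaw.py <<'E'
from dial import *
from scipy.spatial.transform import Rotation as T
def yaw():
    s=state();q=s['eef_rot'];y=T.from_quat(q[[1,2,3,0]]).apply([0,1,0]);a=np.degrees(np.arctan2(y[1],y[0]))
    print(s['ee_pos'].round(4),'bar axis %.1f'%(a-90),s['ft_force'].round(1),s['moment'].round(2),'gap',s['finger_gap'],'q6',s['q'][5])
yaw()
E
python3 yaw.py
```

```text
[0.4603 0.1316 0.048 ] bar axis -33.9 [ -7.3 -15.3  16.2] [-2.38  0.92  0.09] gap 0.013967802226029601 q6 -0.9426449298766655
```

Request:
jog_arm --deltas '[{"translation":[-0.02,-0.04,0.08],"twist":[0,0,0],"claw":0},{"translation":[0,0,0],"twist":[0,0,0],"claw":0},{"translation":[0,0,0],"twist":[0,0,0],"claw":0}]'

```text
time_s: 31.02
ee_pos: [0.4599, 0.1314, 0.0486]
eef_rot: [-0.001, 0.292, 0.956, -0.0]
ft_force: [4.7, -1.0, -16.5]
finger_gap: 0.014
gripper_force: 20.0
```

Request:
jog_arm --deltas '[{"translation":[-0.01,0,-0.04],"twist":[0,0,-0.5],"claw":0},{"translation":[0,0,0],"twist":[0,0,-0.9],"claw":0},{"translation":[0,0,0],"twist":[0,0,-0.9],"claw":0},{"translation":[0,0,0],"twist":[0,0,-0.9],"claw":0},{"translation":[0,0,0],"twist":[0,0,-0.9],"claw":0}]'

```text
time_s: 31.43
ee_pos: [0.4597, 0.1312, 0.0485]
eef_rot: [-0.0, 0.491, 0.871, -0.001]
ft_force: [-0.7, -5.1, -4.2]
finger_gap: 0.0138
gripper_force: 20.0
```

```bash
python3 yaw.py
```

```text
[0.4597 0.1312 0.0485] bar axis -58.8 [-0.7 -5.1 -4.2] [-0.7   0.25  0.06] gap 0.013795785503989333 q6 -0.5107745476794503
```

Request:
jog_arm --deltas '[{"translation":[0,-0.01,0],"twist":[0,0,-0.96],"claw":0},{"translation":[0,0,0],"twist":[0,0,-0.96],"claw":0},{"translation":[0,0,0],"twist":[0,0,-0.96],"claw":0},{"translation":[0,0,0],"twist":[0,0,-0.96],"claw":0},{"translation":[0,0,0],"twist":[0,0,-0.96],"claw":0}]'

```text
time_s: 31.85
ee_pos: [0.4593, 0.1311, 0.0485]
eef_rot: [-0.001, 0.692, 0.722, -0.001]
ft_force: [-3.2, -4.5, -1.6]
finger_gap: 0.0136
gripper_force: 20.0
```

Request:
jog_arm --deltas '[{"translation":[0,0,0],"twist":[0,0,-0.96],"claw":0},{"translation":[0,0,0],"twist":[0,0,-0.96],"claw":0},{"translation":[0,0,0],"twist":[0,0,-0.96],"claw":0},{"translation":[0,0,0],"twist":[0,0,-0.96],"claw":0},{"translation":[0,0,0],"twist":[0,0,-0.96],"claw":0}]'

```text
time_s: 32.27
ee_pos: [0.4589, 0.1312, 0.0485]
eef_rot: [-0.001, 0.85, 0.527, -0.001]
ft_force: [-4.6, -3.7, -0.2]
finger_gap: 0.0138
gripper_force: 20.0
```

Request:
jog_arm --deltas '[{"translation":[0,0,0],"twist":[0,0,-0.96],"claw":0},{"translation":[0,0,0],"twist":[0,0,-0.96],"claw":0},{"translation":[0,0,0],"twist":[0,0,-0.96],"claw":0},{"translation":[0,0,0],"twist":[0,0,-0.96],"claw":0},{"translation":[0,0,0],"twist":[0,0,-0.96],"claw":0}]'

```text
time_s: 32.68
ee_pos: [0.4586, 0.1314, 0.0485]
eef_rot: [-0.001, 0.954, 0.299, -0.002]
ft_force: [-7.1, -0.9, 1.3]
finger_gap: 0.0138
gripper_force: 20.0
```

```bash
python3 yaw.py
```

```text
[0.4586 0.1314 0.0485] bar axis -145.2 [-7.1 -0.9  1.3] [-0.09  1.1   0.08] gap 0.013810817280031263 q6 0.9969742885079792
```

Request:
jog_arm --deltas '[{"translation":[-0.02,0,0],"twist":[0,0,-0.97],"claw":0},{"translation":[0,0,0],"twist":[0,0,-0.97],"claw":0},{"translation":[0,0,0],"twist":[0,0,-0.97],"claw":0},{"translation":[0,0,0],"twist":[0,0,0],"claw":0},{"translation":[0,0,0],"twist":[0,0,0],"claw":0}]'

```text
time_s: 33.1
ee_pos: [0.4585, 0.1316, 0.0485]
eef_rot: [-0.0, 0.988, 0.154, -0.001]
ft_force: [-5.2, 0.6, 0.2]
finger_gap: 0.0141
gripper_force: 20.0
```

```bash
python3 yaw.py
```

```text
[0.4585 0.1316 0.0485] bar axis -162.3 [-5.2  0.6  0.2] [ 0.25  1.01 -0.02] gap 0.014118320092266793 q6 1.2941272628823974
```

Request:
jog_arm --deltas '[{"translation":[0,0,0],"twist":[0,0,0],"claw":0.5},{"translation":[0,0,0],"twist":[0,0,0],"claw":0.5},{"translation":[0,0,0],"twist":[0,0,0],"claw":0.5},{"translation":[0,0,0],"twist":[0,0,0],"claw":0.5}]'

```text
time_s: 33.43
ee_pos: [0.46, 0.1313, 0.0487]
eef_rot: [0.0, 0.988, 0.153, 0.0]
ft_force: [-0.0, 0.5, 0.1]
finger_gap: 0.0384
gripper_force: 0.0
```

Request:
jog_arm --deltas '[{"translation":[0,0,1],"twist":[0,0,0],"claw":0.5},{"translation":[0,0,1],"twist":[0,0,0],"claw":0.5},{"translation":[0,0,1],"twist":[0,0,0],"claw":0.5},{"translation":[0,0,1],"twist":[0,0,0],"claw":0.5},{"translation":[0,0,1],"twist":[0,0,0],"claw":0.5}]'

```text
time_s: 33.85
ee_pos: [0.4595, 0.1313, 0.1749]
eef_rot: [0.0, 0.988, 0.153, 0.0]
ft_force: [0.0, 0.2, -1.3]
finger_gap: 0.0443
gripper_force: 0.0
```

Request:
jog_arm --deltas '[{"translation":[0,0,1],"twist":[0,0,0],"claw":0.5},{"translation":[0,0,0.5],"twist":[0,0,0],"claw":0.5},{"translation":[0,0,0],"twist":[0,0,0],"claw":0.5},{"translation":[0,0,0],"twist":[0,0,0],"claw":0.5}]'

```text
time_s: 34.18
ee_pos: [0.4596, 0.1313, 0.2109]
eef_rot: [0.0, 0.988, 0.153, 0.0]
ft_force: [-0.6, -0.6, 0.8]
finger_gap: 0.0436
gripper_force: 0.0
```

```bash
python3 - <<'E'
from dial import *
print(state()['ee_pos'])
for i in range(2):
  d=snap('wrist');dial(d,ctr=(.4604,.132));print()
E
```

```text
[0.45961985 0.13131683 0.21087737]
119 [295. 148.] z30: [0.5017 0.1227] r0.0424 a-12.7 z68: [0.5058 0.1266] a-6.8 axis167.3 len0.0199
52 [305. 168.] z30: [0.4871 0.1068] r0.0367 a-43.4 z68: [0.4929 0.1125] a-30.9 axis136.9 len0.0103
48 [234. 186.] z30: [0.4486 0.1676] r0.0375 a108.3 z68: [0.4589 0.1662] a92.5 axis107.8 len0.0104
47 [310. 187.] z30: [0.471  0.0968] r0.0368 a-73.3 z68: [0.4787 0.1036] a-57.2 axis108.3 len0.0102
120 [272. 212.] z30: [0.4343 0.1242] r0.0272 a-163.3 z68: [0.4463 0.1279] a-163.7 axis-162.5 len0.0280
44 [239. 205.] z30: [0.4325 0.157 ] r0.0375 a138.2 z68: [0.4447 0.1569] a122.3 axis137.0 len0.0096
46 [304. 205.] z30: [0.4516 0.0957] r0.0373 a-103.7 z68: [0.4615 0.1027] a-87.8 axis78.9 len0.0098
44 [253. 217.] z30: [0.4238 0.1401] r0.0375 a167.5 z68: [0.437  0.1419] a157.0 axis166.1 len0.0103
45 [290. 218.] z30: [0.4346 0.1046] r0.0376 a-133.2 z68: [0.4466 0.1106] a-122.8 axis48.9 len0.0104

118 [295. 148.] z30: [0.5018 0.1227] r0.0424 a-12.6 z68: [0.5059 0.1266] a-6.8 axis167.2 len0.0202
51 [306. 167.] z30: [0.4871 0.1069] r0.0366 a-43.2 z68: [0.4929 0.1126] a-30.8 axis137.6 len0.0098
53 [234. 186.] z30: [0.4489 0.1674] r0.0372 a108.0 z68: [0.4592 0.1661] a92.1 axis106.6 len0.0103
45 [310. 186.] z30: [0.4706 0.0964] r0.0370 a-74.0 z68: [0.4784 0.1033] a-57.9 axis107.7 len0.0098
149 [272. 212.] z30: [0.4349 0.1241] r0.0267 a-162.8 z68: [0.4468 0.1278] a-162.8 axis-162.7 len0.0279
46 [239. 204.] z30: [0.4324 0.1571] r0.0376 a138.1 z68: [0.4446 0.157 ] a122.3 axis137.7 len0.0099
45 [304. 204.] z30: [0.4517 0.0959] r0.0372 a-103.6 z68: [0.4616 0.1029] a-87.6 axis74.8 len0.0095
41 [253. 217.] z30: [0.4235 0.1402] r0.0378 a167.5 z68: [0.4367 0.142 ] a157.1 axis167.6 len0.0098
43 [290. 217.] z30: [0.4346 0.1046] r0.0376 a-133.2 z68: [0.4466 0.1106] a-122.8 axis47.9 len0.0102
```

```bash
python3 - <<'E'
from dial import *
t=snap('top');a=np.load('t.npy').astype(int);b=t['frame'].astype(int);o=cv2.cvtColor(cv2.imread('pics/top0.png'),4).astype(int)
for nm,(u0,u1,v0,v1) in dict(nest=(290,348,228,284),tray=(180,250,115,162),ptr=(270,395,125,160),plug=(390,425,240,278),brown=(358,385,155,182),turq=(354,382,232,262)).items():
  print(nm,abs(b-a)[v0:v1,u0:u1].max(2).mean().round(1),abs(b-o)[v0:v1,u0:u1].max(2).mean().round(1),(abs(b-o)[v0:v1,u0:u1].max(2)>60).sum())
# pot6 rim in the side view, expected pixel if seated / 7 mm high
s=snap('side');f=s['frame'].min(2)
P0=lambda z:np.array([proj(s,[.461+.0115*np.cos(k),-.098+.0115*np.sin(k),z]) for k in np.linspace(0,6.28,60)]).round().astype(int)
for z in(.068,.072,.076,.080,.084): q=P0(z);print(z,f[q[:,1],q[:,0]].mean().round(1))
E
```

```text
nest 68.3 17.3 385
tray 4.4 4.8 0
ptr 4.3 4.6 0
plug 4.1 4.5 0
brown 4.8 5.1 0
turq 94.3 5.1 0
0.068 136.9
0.072 153.4
0.076 188.9
0.08 187.6
0.084 163.0
```

```bash
python3 -c "
from bench import *
print(job_done())"
```

```text
the job is handed in; nothing more can be done
None
```

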